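# Lamp heads from burn-in rail to packing carrier, order kept

### The job

The four lamp heads on the burn-in rail are tested: move them into the packing carrier, one to each place, and keep their order as on the test sheet: the head nearest the rail's power feed unit goes into the place at the carrier's yellow-taped end, the next one beside it, and so on. Stand each head upright in its place on the cork floor and let go; it is glass, so set it down gently, never tip it over and do not knock the heads against one another.

Things in the scene. Friction and masses are not known exactly. Their poses are not given: they have to be found in the camera images.
- head_egg: Lamp head: white opal glass egg, 56 mm across at its widest 62 mm above the origin, top at 100 mm, on a white lampholder with a flat foot 44 mm across and 24 mm high, narrowing to 34 mm at 31 mm. Loose, 0.13 to 0.21 kg, stands upright by itself; round about its z axis (up), yaw does not matter. Origin: centre of the underside of the foot.
- head_ball: Lamp head: amber glass ball 48 mm across, its centre 52 mm above the origin, top at 76 mm, on a black lampholder with a flat foot 44 mm across and 24 mm high, narrowing to 34 mm at 31 mm. Loose, 0.13 to 0.21 kg, stands upright by itself; round about its z axis (up), yaw does not matter. Origin: centre of the underside of the foot.
- head_tube: Lamp head: dark smoke-green glass cylinder 40 mm across, straight from 30 to 86 mm above the origin, top at 92 mm, on a black lampholder with a flat foot 44 mm across and 24 mm high, narrowing to 34 mm at 31 mm. Loose, 0.13 to 0.21 kg, stands upright by itself; round about its z axis (up), yaw does not matter. Origin: centre of the underside of the foot.
- head_crown: Lamp head: white glass ball with copper-mirrored top, 52 mm across, its centre 55 mm above the origin, top at 81 mm, on a white lampholder with a flat foot 44 mm across and 24 mm high, narrowing to 34 mm at 31 mm. Loose, 0.13 to 0.21 kg, stands upright by itself; round about its z axis (up), yaw does not matter. Origin: centre of the underside of the foot.
- base_black: Black contact base, 66 x 66 x 12 mm, fixed on the burn-in rail; its lamp head, the white egg, stands within 3 mm of its centre. Origin: centre of its underside; its top is 12 mm above that (40 mm above the table). z up, y along the rail (either way), x across it. The four bases stand in a straight row at 74 mm pitch, in any order.
- base_blue: Blue contact base, 66 x 66 x 12 mm, fixed on the burn-in rail; its lamp head, the amber ball, stands within 3 mm of its centre. Origin: centre of its underside; its top is 12 mm above that (40 mm above the table). z up, y along the rail (either way), x across it. The four bases stand in a straight row at 74 mm pitch, in any order.
- base_orange: Orange contact base, 66 x 66 x 12 mm, fixed on the burn-in rail; its lamp head, the dark tube, stands within 3 mm of its centre. Origin: centre of its underside; its top is 12 mm above that (40 mm above the table). z up, y along the rail (either way), x across it. The four bases stand in a straight row at 74 mm pitch, in any order.
- base_green: Green contact base, 66 x 66 x 12 mm, fixed on the burn-in rail; its lamp head, the copper-topped ball, stands within 3 mm of its centre. Origin: centre of its underside; its top is 12 mm above that (40 mm above the table). z up, y along the rail (either way), x across it. The four bases stand in a straight row at 74 mm pitch, in any order.
- feed: Grey power feed unit with a red rocker switch on top, 60 x 50 x 52 mm high, fixed at either end of the burn-in rail; a plain aluminium end stop 28 mm high closes the other end. Origin: centre of its underside, at table height; the centres of first to fourth base are 67, 141, 215 and 289 mm from it. The rail is an aluminium track on feet 84 mm across, its top 28 mm above the table.
- carrier: Fixed plywood packing carrier, 80 x 312 mm, with 4 places 68 mm square in a row. Origin: centre of underside, at table height; y along the row, z up. The -y end board has yellow tape on top. Place centres from there: y = -111, -37, 37, 111 mm, x = 0. Cork floor 12 mm above the origin; long walls and 6 mm dividers rise to 30 mm, end boards to 53 mm. It is beside the rail, left or right.
There are look-alikes about, which are no part of the job. Leave any blue or turquoise look-alike of the head_crown alone. Leave any blue look-alike of the head_tube alone.

How it is judged (in metres and radians):
At the end, for the whole second after the job is handed in: Each lamp head stands in the carrier place with the same count from the yellow-taped end as its contact base has from the feed unit: within 15 mm of the place's centre along and across the carrier, its foot on the cork floor (within 5 mm), upright within 0.12 rad, released and at rest (((horizontal distance between base_black and feed between 0.037 and 0.097 m and y of head_egg in the frame of carrier between -0.126 and -0.096 m) or (horizontal distance between base_black and feed between 0.111 and 0.171 m and y of head_egg in the frame of carrier between -0.052 and -0.022 m) or (horizontal distance between base_black and feed between 0.185 and 0.245 m and y of head_egg in the frame of carrier between 0.022 and 0.052 m) or (horizontal distance between base_black and feed between 0.259 and 0.319 m and y of head_egg in the frame of carrier between 0.096 and 0.126 m)) and x of head_egg in the frame of carrier between -0.015 and 0.015 m and z of head_egg in the frame of carrier between 0.007 and 0.017 m and angle between each of head_egg, head_ball, head_tube, head_crown's own z axis and vertical below 0.12 rad and linear speed of each of head_egg, head_ball, head_tube, head_crown below 0.02 m/s and angular speed of each of head_egg, head_ball, head_tube, head_crown below 0.2 rad/s and ((horizontal distance between base_blue and feed between 0.037 and 0.097 m and y of head_ball in the frame of carrier between -0.126 and -0.096 m) or (horizontal distance between base_blue and feed between 0.111 and 0.171 m and y of head_ball in the frame of carrier between -0.052 and -0.022 m) or (horizontal distance between base_blue and feed between 0.185 and 0.245 m and y of head_ball in the frame of carrier between 0.022 and 0.052 m) or (horizontal distance between base_blue and feed between 0.259 and 0.319 m and y of head_ball in the frame of carrier between 0.096 and 0.126 m)) and x of head_ball in the frame of carrier between -0.015 and 0.015 m and z of head_ball in the frame of carrier between 0.007 and 0.017 m and ((horizontal distance between base_orange and feed between 0.037 and 0.097 m and y of head_tube in the frame of carrier between -0.126 and -0.096 m) or (horizontal distance between base_orange and feed between 0.111 and 0.171 m and y of head_tube in the frame of carrier between -0.052 and -0.022 m) or (horizontal distance between base_orange and feed between 0.185 and 0.245 m and y of head_tube in the frame of carrier between 0.022 and 0.052 m) or (horizontal distance between base_orange and feed between 0.259 and 0.319 m and y of head_tube in the frame of carrier between 0.096 and 0.126 m)) and x of head_tube in the frame of carrier between -0.015 and 0.015 m and z of head_tube in the frame of carrier between 0.007 and 0.017 m and ((horizontal distance between base_green and feed between 0.037 and 0.097 m and y of head_crown in the frame of carrier between -0.126 and -0.096 m) or (horizontal distance between base_green and feed between 0.111 and 0.171 m and y of head_crown in the frame of carrier between -0.052 and -0.022 m) or (horizontal distance between base_green and feed between 0.185 and 0.245 m and y of head_crown in the frame of carrier between 0.022 and 0.052 m) or (horizontal distance between base_green and feed between 0.259 and 0.319 m and y of head_crown in the frame of carrier between 0.096 and 0.126 m)) and x of head_crown in the frame of carrier between -0.015 and 0.015 m and z of head_crown in the frame of carrier between 0.007 and 0.017 m); the robot touches nothing.
It fails at once if two lamp heads knock against each other (contact force between any of head_ball, head_tube, head_crown and head_egg above 3 N or contact force between any of head_tube, head_crown and head_ball above 3 N or contact force between head_crown and head_tube above 3 N).
It fails at once if a lamp head is tipped over (angle between any of head_egg, head_ball, head_tube, head_crown's own z axis and vertical above 1 rad).
It fails at once if a lamp head is dropped (falls freely, faster than from some 13 mm up) ((linear speed of head_egg above 0.5 m/s and contact force between head_egg and the fingers below 0.1 N) or (linear speed of head_ball above 0.5 m/s and contact force between head_ball and the fingers below 0.1 N) or (linear speed of head_tube above 0.5 m/s and contact force between head_tube and the fingers below 0.1 N) or (linear speed of head_crown above 0.5 m/s and contact force between head_crown and the fingers below 0.1 N)).
It fails at once if a lamp head is slammed into the carrier (contact force between any of head_egg, head_ball, head_tube, head_crown and carrier above 80 N).
It also fails if it takes over 112 s, if anything falls off the work surface, if the arm or the gripper's body presses on something with over 40 N, if the wrist force passes 120 N, or if a joint passes its speed limit or range.

### The arm

A 6-joint arm with a two-finger parallel gripper is mounted at the origin on the work surface. World frame = base frame: x ahead of the robot, y to its left, z up, the work surface at z = 0. Lengths are in mm, angles in degrees, forces in N, time in s.
With the tool pointing down it reaches from about 350 to 850 mm from the base axis. Payload 8.1 kg.
Tool frame: the origin (TCP) lies on the centre line of the jaws, within the pads' length; the fingertips stand 19 mm ahead of it and the grasp point (between the pads) is the TCP; y points along the fingers, z is the direction in which the jaws open and shut, and the axes are right-handed (so a half turn about y gives the same grasp; the last joint's range is limited). The gripper opens to 85 mm and grips with 20 to 120 N. Pads are 22 mm wide; open, the fingers measure 114 mm over their backs; the gripper's body (76 mm by 85 mm) begins 54 mm behind the grasp point. The pads swing forward as they close: fully open they stand 13 mm farther back than shut.
Start: joints at [-4.893, 7.471, 85.268, -0, 87.261, -4.893], TCP at [600.005, 0.022, 250.292] pointing down, gripper open.
Joint ranges: [-169.43, 169.43], [-51.17, 129.36], [1.28, 143.12], [-76.62, 256.62], [0, 156.53], [-152.29, 152.29]. Speed limits (degrees/s): [136.94, 136.94, 159.86, 180, 180, 180].

### API

Orientations are given as [roll, pitch, yaw] about the fixed x, y, z axes, in that order (R = Rz(yaw) Ry(pitch) Rx(roll)).
In Python, from bench import * gives the robot as it stands.
- The arm moves only by the shell command python3 -m crank 'ROWS' [FORCE]. ROWS is JSON, a list of rows, each a list of 7 numbers: the shift along the tool's x, y, z in mm, then the turn, a rotation vector about the tool's x, y, z in rad, then the closure, from 0 (fully open) to 1 (shut). A call has 1 to 12 rows; each row is the pose to reach, as a shift and turn from the pose commanded when the call began, along the tool's axes at that moment; what a row does not reach only later rows make up. A row lasts 1/8 s, in which the tool goes at most 62.5 mm and 10.7 degrees, less where a joint would pass 70% of its speed; a pose out of reach is approached as far as the arm can. A call with a gripper value outside its range is refused whole. The fingers move at their own pace and stop on an object; FORCE is the grip in N (left out, the last holds). Time passes only in rows, so rows that repeat a pose let the fingers close. It gives the time, the measured TCP pose, the force and the opening at its end, in the units of the state.
- sense(): the state, without advancing time (a new reading comes with each control period).
- snapshot(name): name is "scene" or "side" or "wrist"; returns (picture, depth): 400x640x3 uint8, red, green, blue; 400x640 float32, mm along the optical axis (not along the pixel's ray), 0 where there is no reading.
- camera_model(name): a dict with "K" (3x3 intrinsics, pixels), "R" (3x3) and "t" (3): a world point X has camera coordinates R X + t; the wrist camera has in their place "hand_eye" (4x4, takes a point from camera to tool coordinates, whose origin is the TCP and whose axes are the tool frame's). Camera axes: x right, y down, z forward; pixel columns grow to the right and rows downward; lengths in mm; the calibration is good to about 2 mm. The wrist camera is an equidistant fisheye: a pixel r from the principal point sees the ray r / f radians off the axis. A picture is of the moment at which its call begins: read the wrist's pose just before it. camera_model takes no time and is no camera call.
- hand_in(): hands the job in, once; it reports no verdict.
The state is a dict: "time": time; "joint_pos": joint angles; "qd": joint speeds; "joint_efforts": joint torques, N m; "tool_pos": TCP position; "tcp_rot": TCP orientation; "ft_force": force on the tool from outside, world axes, zero at the start; "wrist_torque": the same for the moment, N m; "finger_gap": finger opening in mm.
Only numpy, scipy, OpenCV 4.12 (cv2) and the standard library are available. Lean on these libraries where they do the work, as an engineer would, in place of code of your own. Each camera call takes 0.05 s, during which the arm holds its last target.

## Working session

There is one attempt and no reset: what is moved stays moved. The work goes in short steps, Python scripts to look and compute and a shell command to move; the robot and the scene stay as the last step left them, time stands still between calls to the robot, and variables do not carry over. Pictures are saved under pics/ and viewed, and the job is handed in when it is done.

```bash
ls; mkdir -p pics
python3 - <<'E'
from bench import *
import cv2,numpy as np
print(sense())
for n in("scene","side","wrist"):
    p,d=snapshot(n); cv2.imwrite(f"pics/{n}0.png",p[...,::-1]); np.save(f"pics/{n}0.npy",d)
    m=camera_model(n); print(n,{k:np.round(v,4).tolist() if not isinstance(v,str) else v for k,v in m.items()})
E
```

```text
pics
{'time': 0.0, 'joint_pos': array([-4.89381242e+00,  7.51621481e+00,  8.53315524e+01, -3.46334181e-04,
        8.72617937e+01, -4.89205940e+00]), 'qd': array([-0.06832971, -0.13468391, -0.04467862,  0.03732884, -0.01258066,
        0.04282804]), 'joint_efforts': array([-1.90700346e-03, -5.69404185e+01, -5.00557995e+01, -2.19391650e-04,
        1.44415747e-02,  7.24149572e-05]), 'tool_pos': array([5.99465987e+02, 5.80859528e-02, 2.49211084e+02]), 'tcp_rot': array([-9.01091913e+01,  8.99857818e-03, -9.00017447e+01]), 'ft_force': array([-0.63041206,  0.18245182, -0.7609572 ]), 'wrist_torque': array([0.03612024, 0.0087883 , 0.02403724]), 'finger_gap': 85.42123248439724}
scene {'K': [[390.2033, 0.0, 315.1253], [0.0, 390.2033, 203.2881], [0.0, 0.0, 1.0]], 'R': [[0.1002, 0.9949, -0.0133], [0.7595, -0.0852, -0.6449], [-0.6427, 0.0545, -0.7642]], 't': [-46.3037, -394.992, 1355.4536]}
side {'K': [[435.075, 0.0, 316.4329], [0.0, 435.075, 192.9423], [0.0, 0.0, 1.0]], 'R': [[0.9522, -0.3052, 0.0152], [-0.2208, -0.7214, -0.6563], [0.2113, 0.6216, -0.7543]], 't': [-538.4192, 153.1962, 1186.8869]}
wrist {'K': [[309.7069, 0.0, 320.7201], [0.0, 309.7069, 205.376], [0.0, 0.0, 1.0]], 'hand_eye': [[0.0009, 0.9645, 0.2641, -68.1398], [-0.0, -0.2641, 0.9645, -122.9869], [1.0, -0.0009, -0.0002, 0.0895], [0.0, 0.0, 0.0, 1.0]]}
```

View pics/scene0.png

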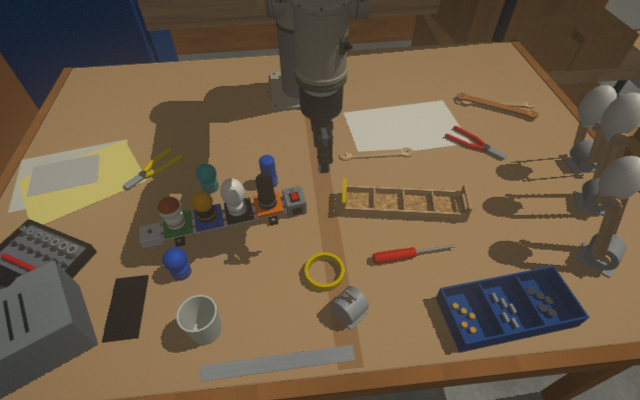

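View pics/side0.png

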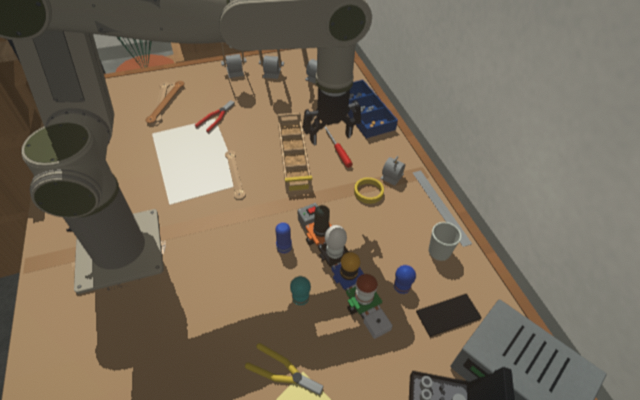

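View pics/wrist0.png

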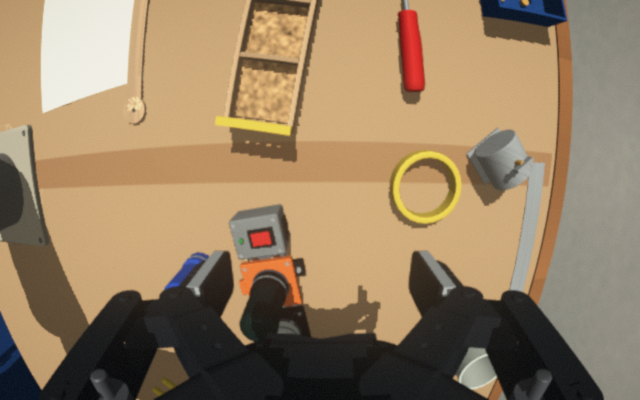

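Scene view: the rail is at about (140–305, 190–240), with the feed at (294,197). From the feed the order is orange/tube (267,195), black/egg (235,198), blue/amber ball (206,208), green/copper crown (172,213). The carrier's yellow end is at (345,190).

Look-alikes to avoid: blue tube (268,165), turquoise crown (207,178) and blue crown (177,260). Next I check in crops and measure.

```bash
cat > h.py <<'E'
import numpy as np,cv2
from bench import *
from scipy.spatial.transform import Rotation as Ro
def ray(n,u,v,pose=None):
    m=camera_model(n);K=np.array(m['K'])
    if n!='wrist':
        R=np.array(m['R']);t=np.array(m['t'])
        d=R.T@np.linalg.solve(K,[u,v,1.]);return -R.T@t,d
    H=np.array(m['hand_eye']);x=(u-K[0,2])/K[0,0];y=(v-K[1,2])/K[1,1];r=np.hypot(x,y)+1e-12
    d=np.array([np.sin(r)*x/r,np.sin(r)*y/r,np.cos(r)])
    R=Ro.from_euler('xyz',pose[1],degrees=True).as_matrix()
    return R@H[:3,3]+np.array(pose[0]),R@H[:3,:3]@d
def onz(n,u,v,z,pose=None):
    o,d=ray(n,u,v,pose);return o+d*(z-o[2])/d[2]
def cross(r1,r2):
    (o1,d1),(o2,d2)=r1,r2;A=np.c_[d1,-d2];s=np.linalg.lstsq(A,o2-o1,rcond=None)[0]
    p,q=o1+s[0]*d1,o2+s[1]*d2;return (p+q)/2,np.linalg.norm(p-q)
E
python3 - <<'E'
import cv2
a=cv2.imread('pics/scene0.png');b=cv2.imread('pics/side0.png')
cv2.imwrite('pics/c1.png',cv2.resize(a[150:285,130:320],None,fx=4.2,fy=4.2,interpolation=cv2.INTER_CUBIC))
cv2.imwrite('pics/c2.png',cv2.resize(a[170:230,330:480],None,fx=5.3,fy=5.3,interpolation=cv2.INTER_CUBIC))
cv2.imwrite('pics/c3.png',cv2.resize(b[195:345,260:430],None,fx=4,fy=4,interpolation=cv2.INTER_CUBIC))
E
```

```text
(no output)
```

View pics/c1.png

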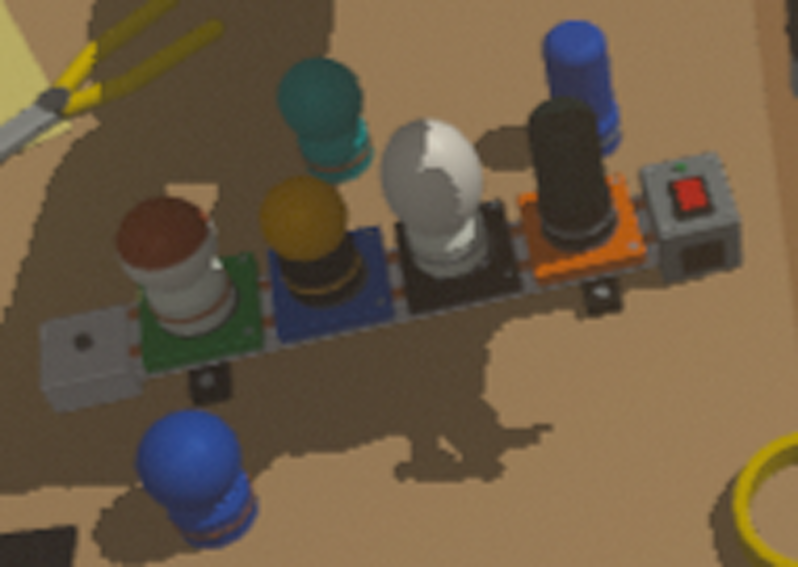

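View pics/c2.png

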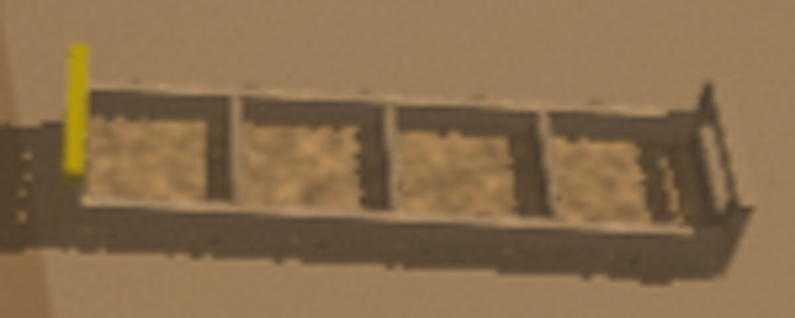

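View pics/c3.png

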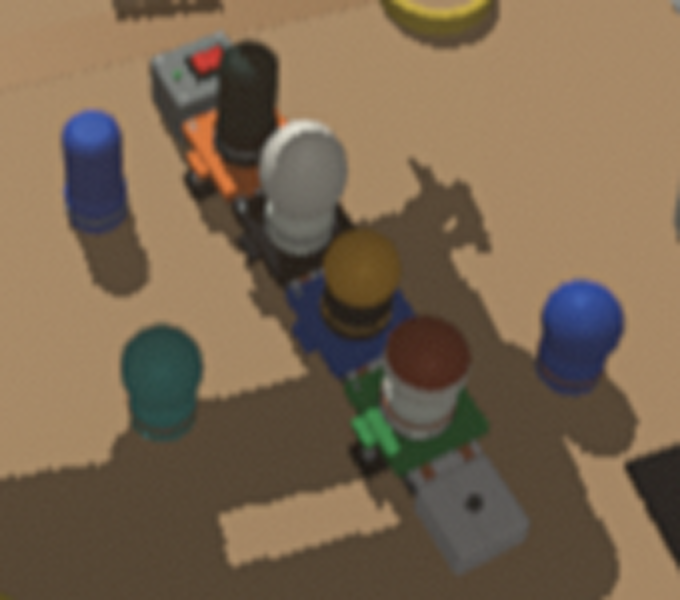

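Run:
```python
from h import *
S=lambda x,y:(130+x/4.2,150+y/4.2)
D=lambda x,y:(260+x/4,195+y/4)
C=lambda x,y:(330+x/5.3,170+y/5.3)
P={}
for n,s,d,z in [('tube top',(561,112),(250,58),130),('egg c',(432,178),(303,168),102),('ball c',(303,222),(361,268),92),('crown c',(167,242),(427,363),95),('blue tube top',(576,35),(93,127),90),('turq c',(321,98),(162,365),50),('bluecrown c',(190,458),(582,322),50)]:
    p,e=cross(ray('scene',*S(*s)),ray('side',*D(*d)))
    print(n,p.round(1),round(e,1),onz('scene',*S(*s),z).round(1),onz('side',*D(*d),z).round(1))
for n,c,z in [('div1',(237,151),30),('div2',(391,160),30),('div3',(547,167),30),('tape',(77,112),53),('end',(722,160),53)]: print(n,onz('scene',*C(*c),z).round(1))
for c in [(237,97),(237,205),(390,105),(393,215),(543,112),(550,222)]: print(onz('scene',*C(*c),30).round(1))
print('feed top',onz('scene',*S(690,180),52).round(1),onz('side',*D(205,72),52).round(1))
# base corners
for n,q in dict(orange=[(520,200),(538,278),(645,258),(622,182)],green=[(142,370),(265,345),(250,255)],blue=[(278,340),(393,318),(378,230)],black=[(408,305),(520,283),(497,205)]).items():
    print(n,[onz('scene',*S(*c),40).round(0)[:2].tolist() for c in q])
```

```text
tube top [ 537.3 -127.5  130.2] 4.6 [ 535.  -125.9  130. ] [ 538.2 -129.8  130. ]
egg c [ 550.  -201.7  100.8] 1.4 [ 550.5 -201.   102. ] [ 550.  -203.2  102. ]
ball c [ 562.9 -274.6   87.9] 0.9 [ 566.2 -273.1   92. ] [ 561.9 -277.4   92. ]
crown c [ 574.6 -347.8   92.4] 4.8 [ 575.1 -345.1   95. ] [ 575.1 -351.2   95. ]
blue tube top [ 432.5 -121.3   89.4] 4.6 [ 430.9 -119.7   90. ] [ 433.4 -124.3   90. ]
turq c [ 432.  -283.2   53.8] 2.6 [ 426.9 -283.5   50. ] [ 433.2 -282.4   50. ]
bluecrown c [ 690.2 -331.4   53.1] 4.0 [ 686.8 -331.1   50. ] [ 692.6 -331.7   50. ]
div1 [545.6 143.9  30. ]
div2 [559.4 215.5  30. ]
div3 [571.9 287.6  30. ]
tape [532.6  67.5  53. ]
end [595.2 357.8  53. ]
[511.2 150.8  30. ]
[578.5 137.3  30. ]
[524.8 223.6  30. ]
[592.5 208.1  30. ]
[537.6 296.   30. ]
[604.6 279.2  30. ]
feed top [523.3 -57.9  52. ] [525.9 -73.5  52. ]
orange [[517.0, -160.0], [578.0, -150.0], [570.0, -88.0], [510.0, -99.0]]
green [[619.0, -369.0], [609.0, -303.0], [542.0, -318.0]]
blue [[607.0, -296.0], [598.0, -232.0], [531.0, -244.0]]
black [[590.0, -224.0], [581.0, -160.0], [520.0, -174.0]]
```

```bash
python3 -m crank '[[30,0,-12,0,0,0,0],[60,0,-25,0,0,0,0],[90,0,-37,0,0,0,0],[110,0,-45,0,0,0,0],[110,0,-45,0,0,0,0],[110,0,-45,0,0,0,0]]' 30
python3 - <<'E'
from h import *
s=sense();print(s['tool_pos'],s['tcp_rot'],s['time'])
p,d=snapshot('wrist');cv2.imwrite('pics/w1.png',p[...,::-1]);np.save('pics/w1.npy',d)
np.save('pics/w1pose.npy',np.array([s['tool_pos'],s['tcp_rot']]))
E
```

```text
time: 0.9
tool_pos: [555.1, -109.5, 250.1]
tcp_rot: [-90.0, 0.0, -90.0]
ft_force: [0.5, -0.2, -0.1]
finger_gap: 85.7
[ 555.09770654 -109.4950343   250.13315051] [-9.00089325e+01  2.74503981e-02 -9.00071925e+01] 0.9
```

View pics/w1.png

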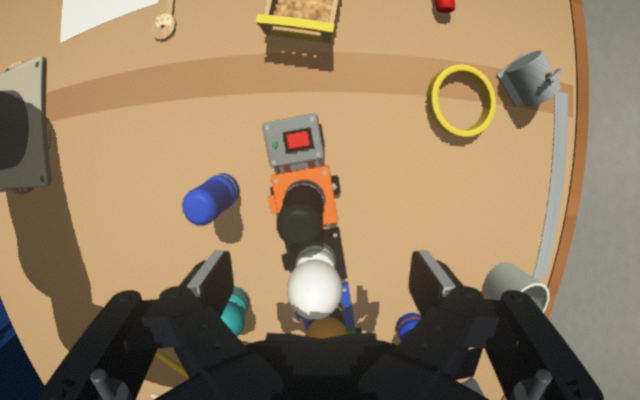

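Wrist view: feed (295,140), orange base (305,197) with the dark tube (301,205), white egg (314,289). The look-alike blue tube is off to the side at (210,200).

Run:
```python
from h import *
P=np.load('pics/w1pose.npy')
a=cv2.imread('pics/w1.png')
cv2.imwrite('pics/w1c.png',cv2.resize(a[100:330,230:370],None,fx=2.6,fy=2.6,interpolation=cv2.INTER_CUBIC))
for n,u,v,z in [('feedTL',263,122,52),('feedTR',318,113,52),('oTL',273,171,40),('oTR',329,166,40),('oBR',338,221,40),('tubetop',301,222,132),('egg',314,290,102),('tape',294,25,53),('screw r',0,0,0)][:-1]:
    print(n,onz('wrist',u,v,z,P).round(1))
```

```text
feedTL [495.4 -39.6  52. ]
feedTR [552.4 -31.3  52. ]
oTL [502.9 -93.4  40. ]
oTR [564.1 -88.3  40. ]
oBR [ 574.6 -150.9   40. ]
tubetop [ 538.9 -121.5  132. ]
egg [ 548.2 -204.   102. ]
tape [527.8  63.6  53. ]
```

View pics/w1c.png

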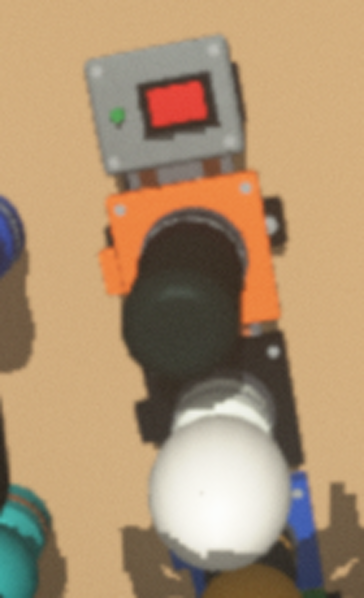

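```bash
python3 -m crank '[[7,20,-8,0,0,0,0],[14,45,-17,0,0,0,0],[14,70,-17,0,0,0,0],[14,95,-17,0,0,0,0],[14,115,-17,0,0,0,0],[14,132,-17,0,0,0,0],[14,143,-17,0,0,0,0],[14,148,-17,0,0,0,0],[14,148,-17,0,0,0,0]]' 30
python3 - <<'E'
from h import *
s=sense();print(s['tool_pos'],s['tcp_rot'],s['time'])
p,d=snapshot('wrist');cv2.imwrite('pics/w2.png',p[...,::-1])
p,d=snapshot('scene');cv2.imwrite('pics/s2.png',cv2.resize(p[110:310,130:380,::-1],None,fx=3,fy=3))
E
```

```text
time: 2.08
tool_pos: [538.1, -124.0, 102.4]
tcp_rot: [-90.0, -0.0, -90.0]
ft_force: [-0.3, 0.2, -0.7]
finger_gap: 85.1
[ 538.14408165 -124.01908489  102.38908153] [-8.99922418e+01 -1.90355858e-03 -9.00022595e+01] 2.075
```

View pics/w2.png

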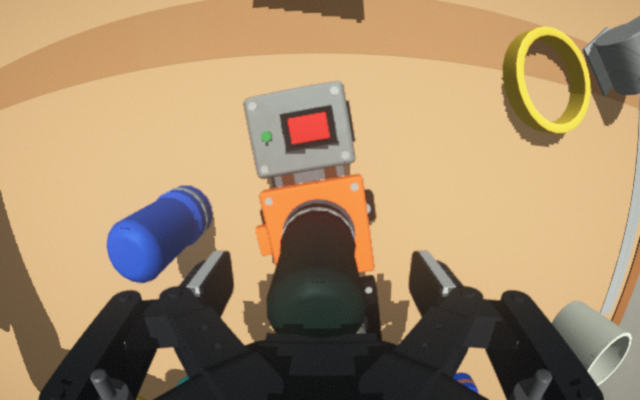

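View pics/s2.png

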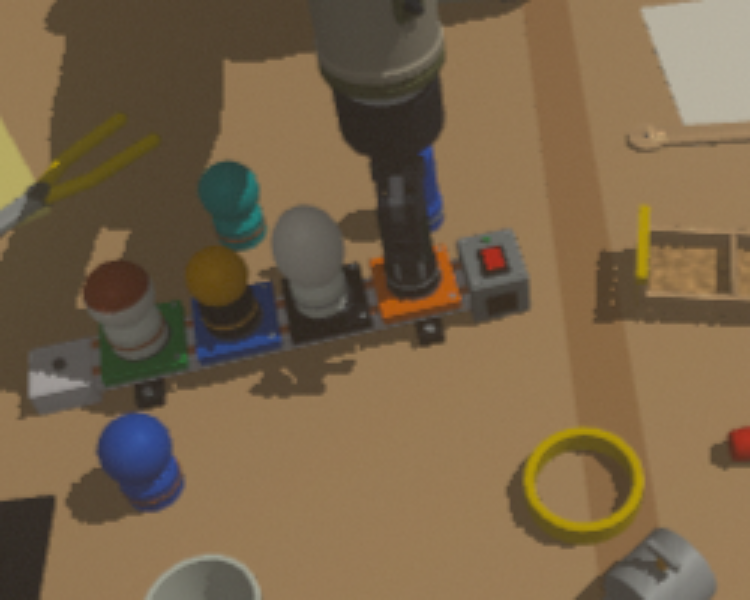

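The fingers straddle the tube evenly (tube at u≈316), clear of the blue look-alike at (160,235). Closing.

```bash
python3 -m crank '[[0,0,0,0,0,0,0.2],[0,0,0,0,0,0,0.3],[0,0,0,0,0,0,0.4],[0,0,0,0,0,0,0.45],[0,0,0,0,0,0,0.5],[0,0,0,0,0,0,0.55],[0,0,0,0,0,0,0.6],[0,0,0,0,0,0,0.7],[0,0,0,0,0,0,0.9],[0,0,0,0,0,0,0.9],[0,0,0,0,0,0,0.9]]' 30
python3 - <<'E'
from h import *
s=sense();P=(s['tool_pos'],s['tcp_rot'])
print(s['time'],s['finger_gap'],s['ft_force'])
for c in [(261,192),(372,270)]: print(onz('wrist',*c,40,P).round(1))
p,d=snapshot('wrist');cv2.imwrite('pics/w3.png',p[...,::-1])
E
```

```text
time: 3.55
tool_pos: [538.0, -124.0, 102.3]
tcp_rot: [-90.0, -0.0, -90.0]
ft_force: [-0.8, 0.2, 1.7]
finger_gap: 39.5
3.55 39.466270758222684 [-0.84380738  0.1941821   1.73232624]
[501. -98.  40.]
[ 572.6 -151.9   40. ]
```

View pics/w3.png

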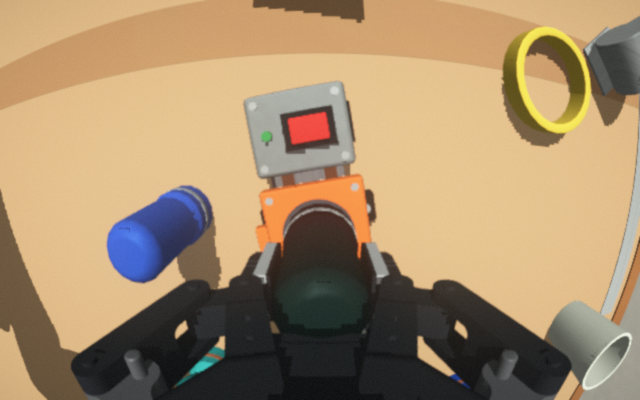

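Gripped at 39.5 mm. Lifting.

```bash
python3 -m crank '[[0,-4,0,0,0,0,0.9],[0,-14,0,0,0,0,0.9],[0,-30,0,0,0,0,0.9],[0,-48,0,0,0,0,0.9],[0,-66,0,0,0,0,0.9],[0,-84,0,0,0,0,0.9],[0,-96,0,0,0,0,0.9],[0,-100,0,0,0,0,0.9]]' 30;python3 -m crank '[[-6,0,0,0,0,0,0.9],[-18,0,0,0,0,0,0.9],[-36,0,0,0,0,0,0.9],[-56,0,0,0,0,0,0.9],[-76,0,0,0,0,0,0.9],[-96,0,0,0,0,0,0.9],[-116,0,0,0,0,0,0.9],[-136,0,0,0,0,0,0.9],[-156,0,0,0,0,0,0.9],[-170,0,0,0,0,0,0.9],[-178,0,0,0,0,0,0.9],[-180,0,0,0,0,0,0.9]]' 30
python3 - <<'E'
from h import *
s=sense()
np.save('pics/w4pose.npy',np.array([s['tool_pos'],s['tcp_rot']]))
p,d=snapshot('wrist');cv2.imwrite('pics/w4.png',p[...,::-1])
E
```

```text
time: 4.6
tool_pos: [538.5, -124.1, 203.5]
tcp_rot: [-89.9, -0.0, -90.0]
ft_force: [-0.4, 1.4, -1.4]
finger_gap: 39.3
time: 6.1
tool_pos: [538.0, 56.3, 202.3]
tcp_rot: [-90.0, -0.0, -90.0]
ft_force: [-0.3, -0.0, -2.0]
finger_gap: 39.0
```

View pics/w4.png

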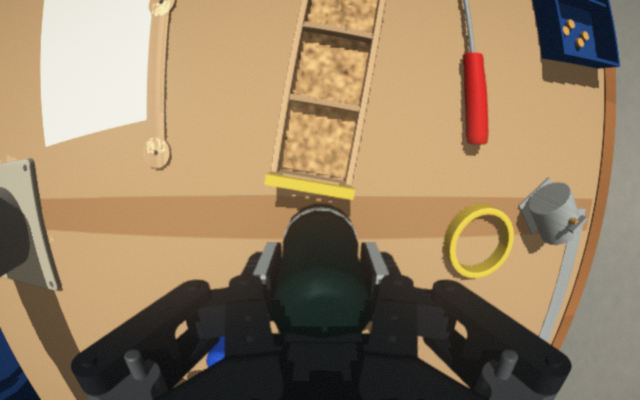

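Run:
```python
import cv2
a=cv2.imread('pics/w4.png')[0:200,250:400]
cv2.imwrite('pics/w4c.png',cv2.resize(a,None,fx=3,fy=3,interpolation=cv2.INTER_CUBIC))
```

```text
(no output)
```

View pics/w4c.png

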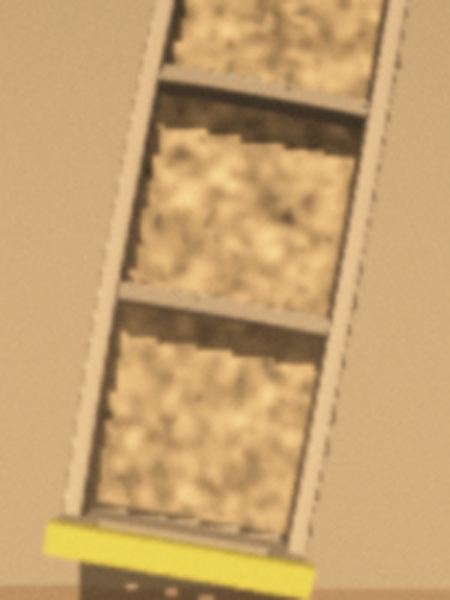

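Run:
```python
from h import *
P=np.load('pics/w4pose.npy')
f=lambda x,y,z:onz('wrist',250+x/3,y/3,z,P)
t=f(180,559,53);d1=f(225,309,30);d2=f(265,91,30)
print(t.round(1),d1.round(1),d2.round(1))
u=(d2-d1)[:2];L=np.linalg.norm(u);u/=L;print(L,u,np.degrees(np.arctan2(u[0],u[1])))
for q,s in((t,-153),(d1,-74),(d2,0)):
    c=q[:2]-u*s;print('carrier c',c.round(1),[ (c+u*k).round(1).tolist() for k in(-111,-37,37,111)])
for v in ((122,291),(329,327)):print(f(*v,30).round(1))
```

```text
[528.4  67.6  53. ] [542.1 143.2  30. ] [554.8 215.3  30. ]
73.21957739848956 [0.17318783 0.98488881] 9.973218428684245
carrier c [554.9 218.3] [[535.7, 109.0], [548.5, 181.9], [561.3, 254.8], [574.2, 327.6]]
carrier c [554.9 216. ] [[535.7, 106.7], [548.5, 179.6], [561.3, 252.5], [574.1, 325.4]]
carrier c [554.8 215.3] [[535.6, 105.9], [548.4, 178.8], [561.2, 251.7], [574.0, 324.6]]
[509.8 149.2  30. ]
[574.8 137.9  30. ]
```

```bash
python3 -m crank '[[-6,0,0,0,0,0,0.9],[-20,0,0,0,0,0,0.9],[-36,0,-1,0,0,0,0.9],[-48,0,-1,0,0,0,0.9],[-51,0,-1,0,0,0,0.9],[-51,0,-1,0,0,0,0.9]]' 30;python3 -m crank '[[0,6,0,0,0,0,0.9],[0,18,0,0,0,0,0.9],[0,33,0,0,0,0,0.9],[0,48,0,0,0,0,0.9],[0,63,0,0,0,0,0.9],[0,78,0,0,0,0,0.9],[0,93,0,0,0,0,0.9],[0,105,0,0,0,0,0.9],[0,112,0,0,0,0,0.9],[0,115,0,0,0,0,0.9],[0,117,0,0,0,0,0.9],[0,117,0,0,0,0,0.9]]' 30
python3 - <<'E'
from h import *
p,d=snapshot('scene');cv2.imwrite('pics/s5.png',cv2.resize(p[100:250,280:480,::-1],None,fx=3.8,fy=3.8))
p,d=snapshot('side');cv2.imwrite('pics/d5.png',cv2.resize(p[60:220,220:420,::-1],None,fx=3.7,fy=3.7))
E
```

```text
time: 6.9
tool_pos: [537.0, 107.3, 202.3]
tcp_rot: [-90.0, -0.0, -90.0]
ft_force: [-0.3, -0.4, -1.3]
finger_gap: 39.6
time: 8.4
tool_pos: [537.2, 107.1, 85.6]
tcp_rot: [-90.0, 0.0, -90.0]
ft_force: [-0.3, 0.2, -1.6]
finger_gap: 39.2
```

View pics/s5.png

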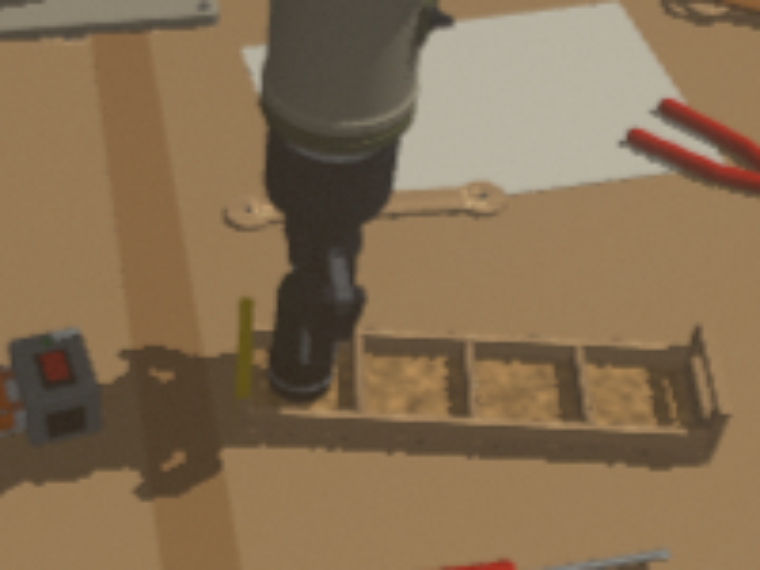

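View pics/d5.png

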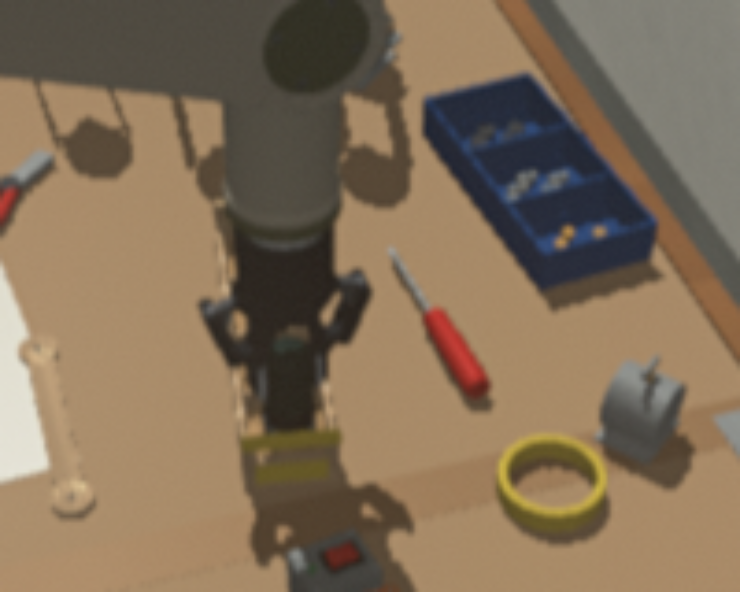

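The tube hangs inside the first place, between the yellow board and divider 1. Lowering the last 11 mm slowly.

```bash
python3 -m crank '[[0,2,0,0,0,0,0.9],[0,4,0,0,0,0,0.9],[0,6,0,0,0,0,0.9],[0,8,0,0,0,0,0.9],[0,9,0,0,0,0,0.9],[0,10,0,0,0,0,0.9],[0,10.5,0,0,0,0,0.9],[0,10.5,0,0,0,0,0.9]]' 30;python3 -m crank '[[0,0.5,0,0,0,0,0.9],[0,1,0,0,0,0,0.9],[0,1,0,0,0,0,0.9]]' 30
```

```text
time: 9.5
tool_pos: [537.0, 107.0, 74.8]
tcp_rot: [-90.0, -0.0, -90.0]
ft_force: [0.0, 0.1, -0.8]
finger_gap: 39.4
time: 9.88
tool_pos: [537.1, 107.0, 74.3]
tcp_rot: [-90.0, -0.0, -90.0]
ft_force: [-3.1, -0.1, 5.9]
finger_gap: 39.3
```

Floor contact (force +6 N). Releasing and rising.

```bash
python3 -m crank '[[0,0,0,0,0,0,0.48],[0,0,0,0,0,0,0.44],[0,0,0,0,0,0,0.4],[0,0,0,0,0,0,0.3],[0,0,0,0,0,0,0.2],[0,-10,0,0,0,0,0.2],[0,-30,0,0,0,0,0.2],[0,-60,0,0,0,0,0.1],[0,-90,0,0,0,0,0],[0,-120,0,0,0,0,0],[0,-130,0,0,0,0,0],[0,-130,0,0,0,0,0]]' 30
python3 - <<'E'
from h import *
p,d=snapshot('scene');cv2.imwrite('pics/s6.png',cv2.resize(p[100:250,280:480,::-1],None,fx=3.8,fy=3.8))
E
```

```text
time: 11.38
tool_pos: [537.4, 107.0, 204.4]
tcp_rot: [-89.9, 0.0, -90.0]
ft_force: [-0.5, 0.4, -0.4]
finger_gap: 85.4
```

View pics/s6.png

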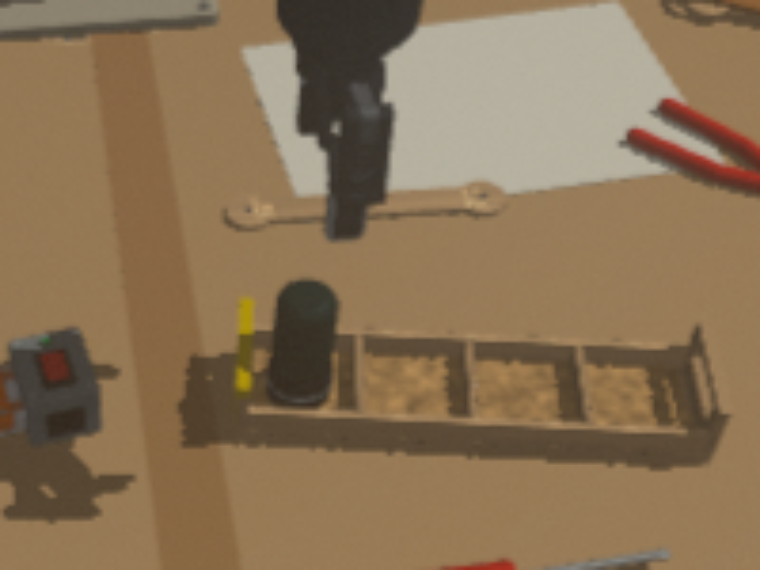

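The tube stands upright in place 1. On to the egg, with a look on the way.

```bash
python3 -m crank '[[10,-10,0,0,0,0,0],[35,-26,2,0,0,0,0],[65,-26,4,0,0,0,0],[95,-26,6,0,0,0,0],[125,-26,8,0,0,0,0],[155,-26,9,0,0,0,0],[185,-26,10,0,0,0,0],[212,-26,11,0,0,0,0],[235,-26,12,0,0,0,0],[250,-26,13,0,0,0,0],[257,-26,13,0,0,0,0],[257,-26,13,0,0,0,0]]' 30
python3 - <<'E'
from h import *
s=sense()
np.save('pics/w7pose.npy',np.array([s['tool_pos'],s['tcp_rot']]))
p,d=snapshot('wrist');cv2.imwrite('pics/w7.png',cv2.resize(p[80:340,180:460,::-1],None,fx=2.3,fy=2.3,interpolation=cv2.INTER_CUBIC))
E
```

```text
time: 12.92
tool_pos: [549.9, -150.0, 229.6]
tcp_rot: [-90.0, 0.0, -90.0]
ft_force: [-0.1, 0.2, 0.1]
finger_gap: 85.4
```

View pics/w7.png

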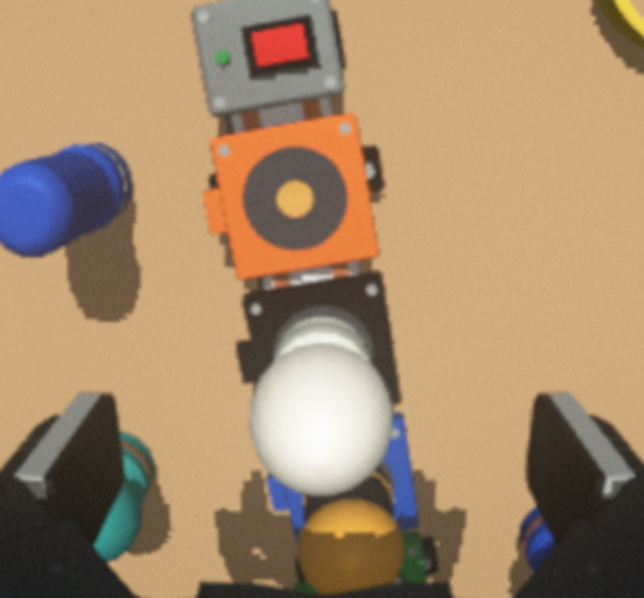

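Run:
```python
from h import *
P=np.load('pics/w7pose.npy')
f=lambda x,y,z:onz('wrist',180+x/2.3,80+y/2.3,z,P).round(1)
print('orange',f(295,198,40),'egg',f(321,420,104),'ball',f(351,550,92),'black TL',f(243,288,40),'TR',f(382,272,40),'BR',f(399,400,40))
```

```text
orange [ 537.2 -126.    40. ] egg [ 548.8 -202.6  104. ] ball [ 561.8 -273.7   92. ] black TL [ 513.  -167.2   40. ] TR [ 576.3 -159.8   40. ] BR [ 586.  -223.2   40. ]
```

```bash
python3 -m crank '[[15,8,0,0,0,0,0],[35,22,0,0,0,0,0],[47,38,0,0,0,0,0],[51,55,0,0,0,0,0],[51,72,0,0,0,0,0],[51,89,0,0,0,0,0],[51,104,0,0,0,0,0],[51,116,0,0,0,0,0],[51,125,0,0,0,0,0],[51,128,0,0,0,0,0],[51,128,0,0,0,0,0]]' 30; python3 -m crank '[[0,0,0,0,0,0,0.15],[0,0,0,0,0,0,0.2],[0,0,0,0,0,0,0.25],[0,0,0,0,0,0,0.3],[0,0,0,0,0,0,0.35],[0,0,0,0,0,0,0.4],[0,0,0,0,0,0,0.5],[0,0,0,0,0,0,0.8],[0,0,0,0,0,0,0.9],[0,0,0,0,0,0,0.9]]' 30
python3 - <<'E'
from h import *
p,d=snapshot('wrist');cv2.imwrite('pics/w8.png',p[...,::-1])
E
```

```text
time: 14.35
tool_pos: [550.2, -201.0, 102.0]
tcp_rot: [-90.0, -0.0, -90.0]
ft_force: [0.1, 0.6, -0.2]
finger_gap: 85.6
time: 15.6
tool_pos: [550.0, -201.1, 102.1]
tcp_rot: [-90.0, -0.0, -90.0]
ft_force: [-2.5, 0.8, 4.8]
finger_gap: 54.5
```

View pics/w8.png

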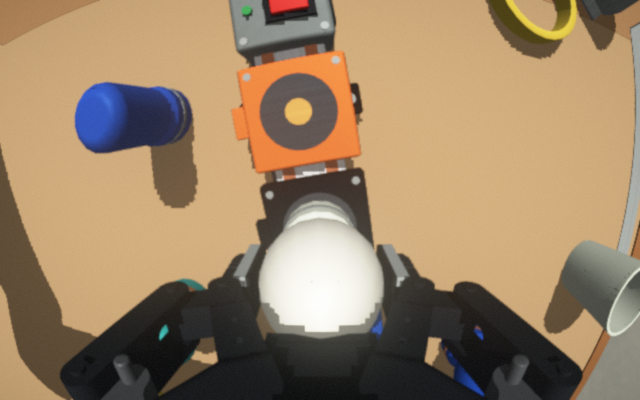

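Egg held (gap 54.5). Test lift, then full lift.

```bash
python3 -m crank '[[0,-2,0,0,0,0,0.9],[0,-5,0,0,0,0,0.9],[0,-8,0,0,0,0,0.9],[0,-8,0,0,0,0,0.9],[0,-8,0,0,0,0,0.9]]' 30
python3 - <<'E'
from h import *
p,d=snapshot('wrist');cv2.imwrite('pics/w9.png',p[...,::-1])
p,d=snapshot('scene');cv2.imwrite('pics/s9.png',cv2.resize(p[110:310,130:380,::-1],None,fx=3,fy=3))
E
```

```text
time: 16.27
tool_pos: [550.0, -201.0, 109.7]
tcp_rot: [-90.0, 0.0, -90.0]
ft_force: [0.6, 0.2, -1.2]
finger_gap: 54.6
```

View pics/s9.png

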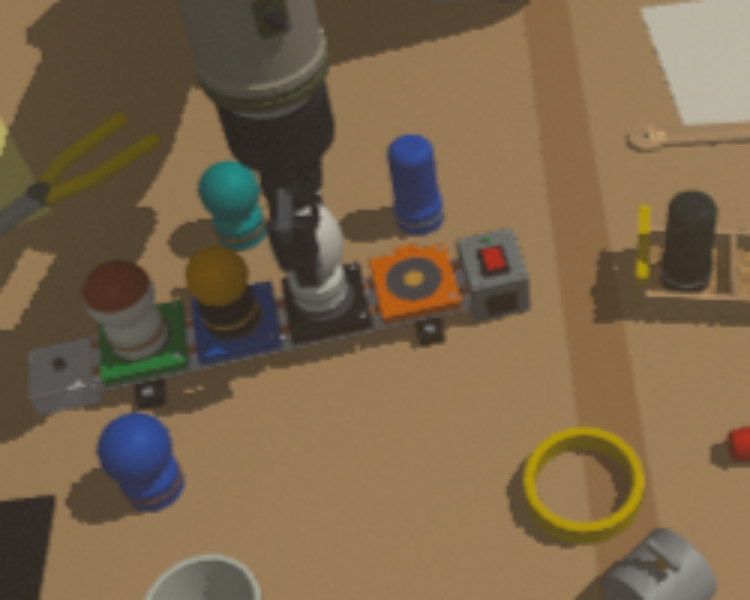

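Egg is carried upright. Full lift and transit to place 2.

```bash
python3 -m crank '[[0,-6,0,0,0,0,0.9],[0,-18,0,0,0,0,0.9],[0,-36,0,0,0,0,0.9],[0,-54,0,0,0,0,0.9],[0,-72,0,0,0,0,0.9],[0,-88,0,0,0,0,0.9],[0,-97,0,0,0,0,0.9],[0,-100,0,0,0,0,0.9]]' 30;python3 -m crank '[[-5,0,0,0,0,0,0.9],[-15,0,0,0,0,0,0.9],[-30,0,0,0,0,0,0.9],[-49,0,0,0,0,0,0.9],[-69,0,0,0,0,0,0.9],[-89,0,0,0,0,0,0.9],[-109,0,0,0,0,0,0.9],[-129,0,0,0,0,0,0.9],[-149,0,0,0,0,0,0.9],[-169,0,0,0,0,0,0.9],[-189,0,0,0,0,0,0.9],[-209,0,0,0,0,0,0.9]]' 30; python3 -m crank '[[-20,0,0,0,0,0,0.9],[-40,0,0,0,0,0,0.9],[-60,0,0,0,0,0,0.9],[-80,0,0,0,0,0,0.9],[-100,0,0,0,0,0,0.9],[-120,0,0,0,0,0,0.9],[-138,0,0,0,0,0,0.9],[-154,0,0,0,0,0,0.9],[-165,0,0,0,0,0,0.9],[-171,0,0,0,0,0,0.9],[-172,0,0,0,0,0,0.9],[-172,0,0,0,0,0,0.9]]' 30;python3 - <<'E'
from h import *
s=sense()
np.save('pics/w10pose.npy',np.array([s['tool_pos'],s['tcp_rot']]))
p,d=snapshot('wrist');cv2.imwrite('pics/w10.png',p[...,::-1])
E
```

```text
time: 17.38
tool_pos: [550.2, -201.1, 210.5]
tcp_rot: [-90.0, -0.0, -90.0]
ft_force: [-0.3, -0.3, -0.6]
finger_gap: 54.3
time: 18.88
tool_pos: [550.0, 9.3, 209.8]
tcp_rot: [-90.0, 0.0, -90.0]
ft_force: [0.1, -0.0, -2.0]
finger_gap: 54.7
time: 20.38
tool_pos: [550.1, 179.7, 209.8]
tcp_rot: [-90.0, -0.0, -90.0]
ft_force: [0.5, -0.1, -1.5]
finger_gap: 54.3
```

View pics/w10.png

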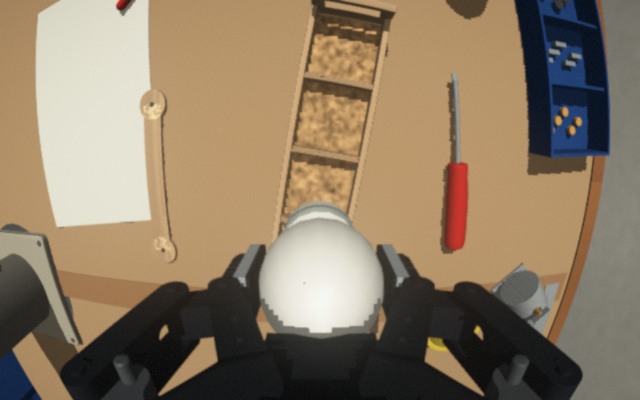

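```bash
python3 - <<'E'
from h import *
P=np.load('pics/w10pose.npy')
a=onz('wrist',326,154.5,30,P);b=onz('wrist',338,82,30,P);print(a.round(1),b.round(1),np.linalg.norm(a-b))
E
python3 -m crank '[[0,6,0,0,0,0,0.9],[0,18,0,0,0,0,0.9],[0,33,0,0,0,0,0.9],[0,49,0,0,0,0,0.9],[0,65,0,0,0,0,0.9],[0,81,0,0,0,0,0.9],[0,97,0,0,0,0,0.9],[0,110,0,0,0,0,0.9],[0,119,0,0,0,0,0.9],[0,124,0,0,0,0,0.9],[0,126,0,0,0,0,0.9],[0,126,0,0,0,0,0.9]]' 30
python3 - <<'E'
from h import *
p,d=snapshot('scene');cv2.imwrite('pics/s11.png',cv2.resize(p[100:250,280:480,::-1],None,fx=3.8,fy=3.8))
E
```

```text
[555.3 216.4  30. ] [566.8 287.8  30. ] 72.23706131742043
time: 21.92
tool_pos: [550.3, 180.1, 84.2]
tcp_rot: [-90.0, 0.0, -90.0]
ft_force: [-0.3, 0.3, -1.4]
finger_gap: 54.2
```

View pics/s11.png

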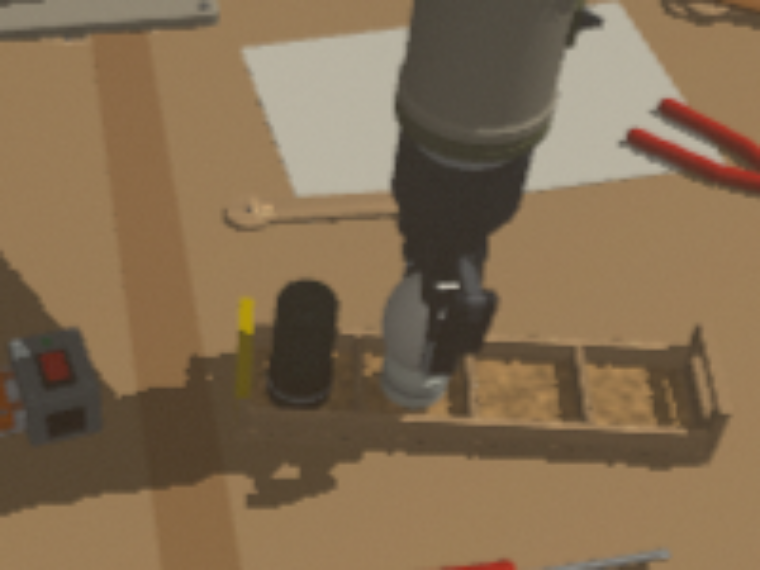

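Egg foot (crop 414,392) is centred between the dividers at 360 and 468. Setting it down.

```bash
python3 -m crank '[[0,2,0,0,0,0,0.9],[0,4,0,0,0,0,0.9],[0,6,0,0,0,0,0.9],[0,7,0,0,0,0,0.9],[0,8,0,0,0,0,0.9],[0,8.5,0,0,0,0,0.9],[0,9,0,0,0,0,0.9],[0,9,0,0,0,0,0.9]]' 30;python3 -m crank '[[0,0.5,0,0,0,0,0.9],[0,1,0,0,0,0,0.9],[0,1,0,0,0,0,0.9]]' 30
```

```text
time: 22.98
tool_pos: [550.0, 180.0, 74.8]
tcp_rot: [-90.0, -0.0, -90.0]
ft_force: [-0.7, -1.0, -1.7]
finger_gap: 54.4
time: 23.35
tool_pos: [550.1, 180.1, 74.2]
tcp_rot: [-90.0, 0.0, -90.0]
ft_force: [-1.7, -0.4, 2.2]
finger_gap: 54.3
```

```bash
python3 -m crank '[[0,0,0,0,0,0,0.34],[0,0,0,0,0,0,0.3],[0,0,0,0,0,0,0.25],[0,0,0,0,0,0,0.15],[0,0,0,0,0,0,0],[0,-8,0,0,0,0,0],[0,-25,0,0,0,0,0],[0,-50,0,0,0,0,0],[0,-80,0,0,0,0,0],[0,-110,0,0,0,0,0],[0,-128,0,0,0,0,0],[0,-130,0,0,0,0,0]]' 30;python3 -m crank '[[10,-10,0,0,0,0,0],[35,-26,2,0,0,0,0],[65,-26,4,0,0,0,0],[95,-26,6,0,0,0,0],[125,-26,8,0,0,0,0],[155,-26,9,0,0,0,0],[185,-26,10,0,0,0,0],[215,-26,11,0,0,0,0],[245,-26,12,0,0,0,0],[275,-26,12,0,0,0,0],[305,-26,12,0,0,0,0],[335,-26,12,0,0,0,0]]' 30;python3 -m crank '[[25,0,0,0,0,0,0],[45,0,0,0,0,0,0],[60,0,0,0,0,0,0],[65,0,0,0,0,0,0],[65,0,0,0,0,0,0]]' 30
python3 - <<'E'
from h import *
s=sense()
np.save('pics/w12pose.npy',np.array([s['tool_pos'],s['tcp_rot']]))
p,d=snapshot('wrist');cv2.imwrite('pics/w12.png',cv2.resize(p[80:340,180:460,::-1],None,fx=2.3,fy=2.3,interpolation=cv2.INTER_CUBIC))
p,d=snapshot('scene');cv2.imwrite('pics/s12.png',cv2.resize(p[120:270,280:480,::-1],None,fx=3.8,fy=3.8))
E
```

```text
time: 24.85
tool_pos: [551.0, 180.3, 206.1]
tcp_rot: [-89.8, 0.0, -90.0]
ft_force: [0.9, 0.6, -1.0]
finger_gap: 85.5
time: 26.35
tool_pos: [561.0, -156.4, 228.6]
tcp_rot: [-90.1, 0.0, -90.0]
ft_force: [-0.0, -0.3, 0.2]
finger_gap: 85.2
time: 26.98
tool_pos: [562.0, -219.8, 229.7]
tcp_rot: [-90.0, 0.0, -90.0]
ft_force: [-1.3, 0.4, 0.1]
finger_gap: 85.4
```

View pics/w12.png

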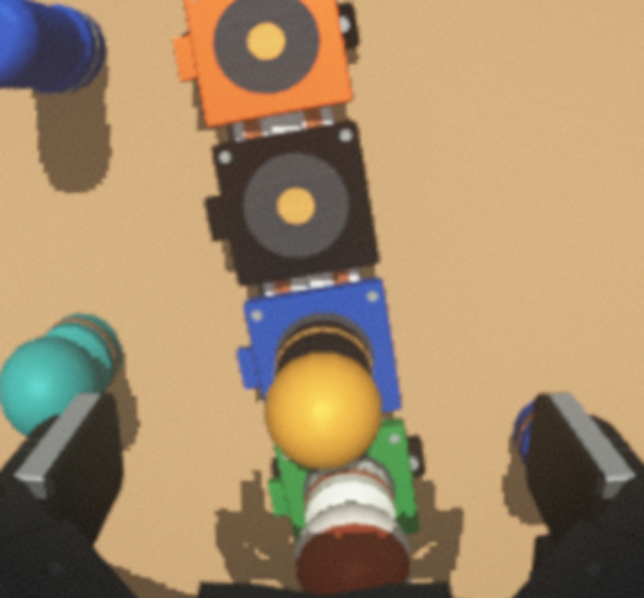

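View pics/s12.png

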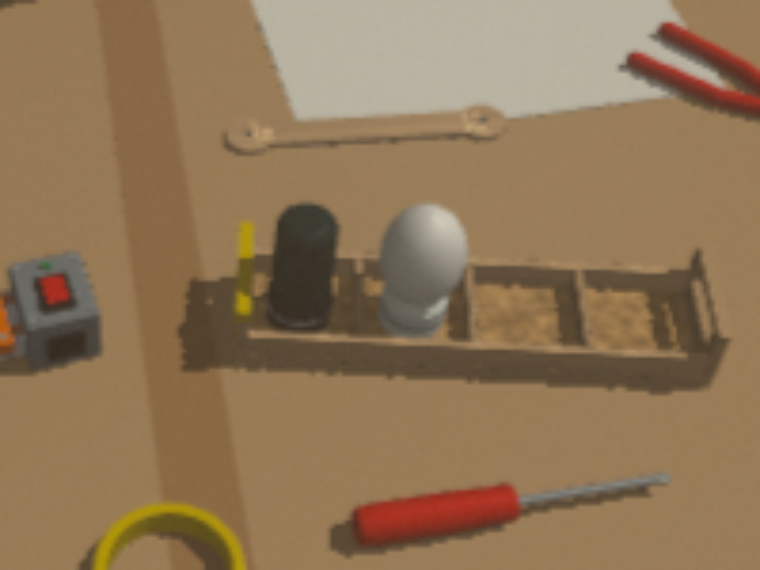

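Tube and egg stand in places 1 and 2. Wrist crop: amber ball at (324,411), clear of the turquoise one at (45,385).

Run:
```python
from h import *
P=np.load('pics/w12pose.npy')
f=lambda x,y,z:onz('wrist',180+x/2.3,80+y/2.3,z,P).round(1)
print('black',f(296,206,40),'ball',f(324,411,92),'turq',f(45,385,50))
```

```text
black [ 549.8 -199.4   40. ] ball [ 562.1 -274.2   92. ] turq [ 426.3 -283.2   50. ]
```

```bash
python3 -m crank '[[15,8,0,0,0,0,0],[35,22,0,0,0,0,0],[48,40,0,0,0,0,0],[53,58,0,0,0,0,0],[53,76,0,0,0,0,0],[53,94,0,0,0,0,0],[53,112,0,0,0,0,0],[53,126,0,0,0,0,0],[53,137,0,0,0,0,0],[53,140,0,0,0,0,0],[53,140,0,0,0,0,0]]' 30; python3 -m crank '[[0,0,0,0,0,0,0.2],[0,0,0,0,0,0,0.27],[0,0,0,0,0,0,0.32],[0,0,0,0,0,0,0.37],[0,0,0,0,0,0,0.42],[0,0,0,0,0,0,0.48],[0,0,0,0,0,0,0.55],[0,0,0,0,0,0,0.8],[0,0,0,0,0,0,0.9],[0,0,0,0,0,0,0.9]]' 30; python3 -m crank '[[0,-2,0,0,0,0,0.9],[0,-5,0,0,0,0,0.9],[0,-8,0,0,0,0,0.9],[0,-8,0,0,0,0,0.9],[0,-8,0,0,0,0,0.9]]' 30
python3 - <<'E'
from h import *
p,d=snapshot('wrist');cv2.imwrite('pics/w13.png',p[...,::-1])
p,d=snapshot('scene');cv2.imwrite('pics/s13.png',cv2.resize(p[110:310,130:380,::-1],None,fx=3,fy=3))
E
```

```text
time: 28.45
tool_pos: [562.2, -273.1, 90.0]
tcp_rot: [-90.0, -0.0, -90.0]
ft_force: [-0.4, 0.7, 1.1]
finger_gap: 85.5
time: 29.7
tool_pos: [562.1, -273.1, 90.1]
tcp_rot: [-90.0, -0.0, -90.0]
ft_force: [-3.1, 0.1, 5.1]
finger_gap: 46.1
time: 30.32
tool_pos: [562.0, -272.9, 97.7]
tcp_rot: [-90.0, 0.0, -90.0]
ft_force: [-0.5, -1.0, -1.0]
finger_gap: 46.6
```

View pics/w13.png

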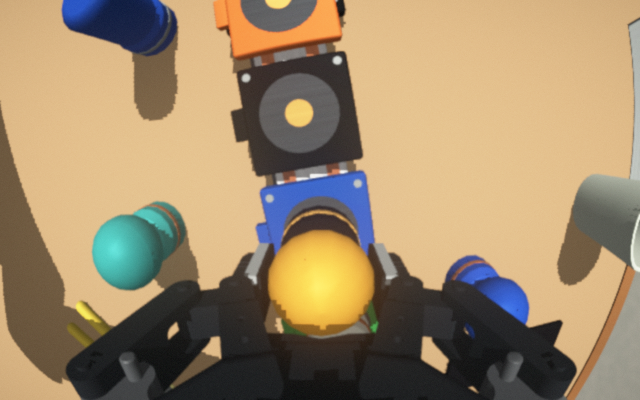

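View pics/s13.png

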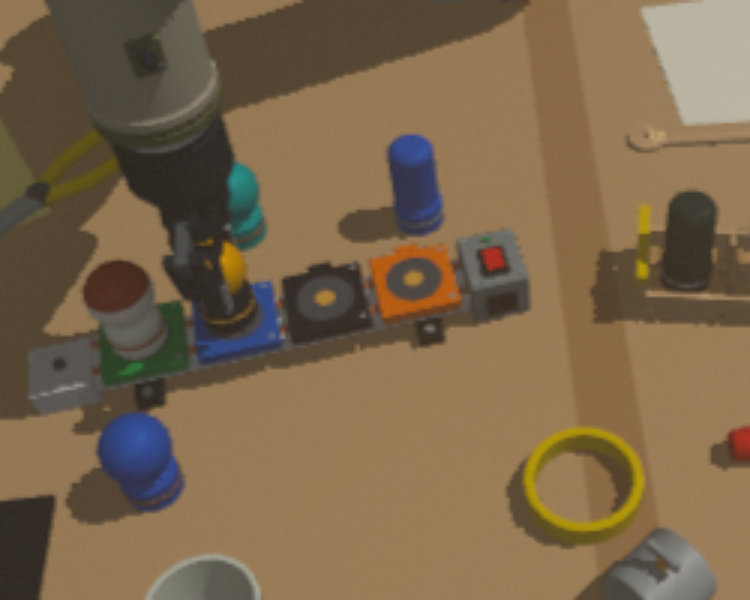

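The ball is held upright. Lift, then transit to place 3.

```bash
python3 -m crank '[[0,-6,0,0,0,0,0.9],[0,-18,0,0,0,0,0.9],[0,-36,0,0,0,0,0.9],[0,-54,0,0,0,0,0.9],[0,-72,0,0,0,0,0.9],[0,-88,0,0,0,0,0.9],[0,-97,0,0,0,0,0.9],[0,-100,0,0,0,0,0.9]]' 30;python3 -m crank '[[-5,0,0,0,0,0,0.9],[-15,0,0,0,0,0,0.9],[-30,0,0,0,0,0,0.9],[-49,0,0,0,0,0,0.9],[-69,0,0,0,0,0,0.9],[-91,0,0,0,0,0,0.9],[-113,0,0,0,0,0,0.9],[-135,0,0,0,0,0,0.9],[-157,0,0,0,0,0,0.9],[-179,0,0,0,0,0,0.9],[-201,0,0,0,0,0,0.9],[-223,0,0,0,0,0,0.9]]' 30; python3 -m crank '[[-21,0,0,0,0,0,0.9],[-42,0,0,0,0,0,0.9],[-63,0,0,0,0,0,0.9],[-84,0,0,0,0,0,0.9],[-105,0,0,0,0,0,0.9],[-126,0,0,0,0,0,0.9],[-147,0,0,0,0,0,0.9],[-168,0,0,0,0,0,0.9],[-187,0,0,0,0,0,0.9],[-203,0,0,0,0,0,0.9],[-215,0,0,0,0,0,0.9],[-222,0,1,0,0,0,0.9]]' 30;python3 -m crank '[[-20,0,0,0,0,0,0.9],[-40,0,0,0,0,0,0.9],[-58,0,0,0,0,0,0.9],[-70,0,0,0,0,0,0.9],[-78,0,0,0,0,0,0.9],[-80.5,0,0,0,0,0,0.9],[-80.5,0,0,0,0,0,0.9],[-80.5,0,0,0,0,0,0.9]]' 30;python3 - <<'E'
from h import *
s=sense()
np.save('pics/w14pose.npy',np.array([s['tool_pos'],s['tcp_rot']]))
p,d=snapshot('wrist');cv2.imwrite('pics/w14.png',p[...,::-1])
E
```

```text
time: 31.42
tool_pos: [562.2, -273.1, 198.5]
tcp_rot: [-90.0, -0.0, -90.0]
ft_force: [0.2, 1.2, -1.5]
finger_gap: 46.2
time: 32.92
tool_pos: [561.9, -48.5, 197.8]
tcp_rot: [-90.0, -0.0, -90.0]
ft_force: [0.3, -0.7, -0.8]
finger_gap: 46.4
time: 34.42
tool_pos: [563.0, 172.7, 197.8]
tcp_rot: [-90.0, -0.0, -90.0]
ft_force: [-0.1, 0.3, -1.2]
finger_gap: 46.2
time: 35.42
tool_pos: [563.1, 252.0, 197.8]
tcp_rot: [-90.0, -0.0, -90.0]
ft_force: [-0.4, -0.2, -1.8]
finger_gap: 46.1
```

View pics/w14.png

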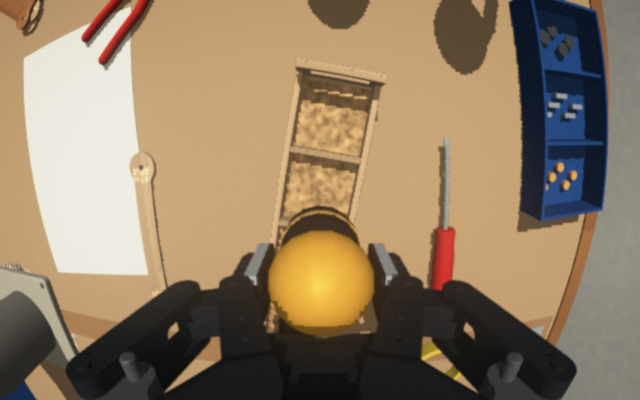

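```bash
python3 - <<'E'
from h import *
P=np.load('pics/w14pose.npy')
a=onz('wrist',325.5,154.5,30,P);b=onz('wrist',341,71,53,P);print(a.round(1),b.round(1))
E
python3 -m crank '[[0,6,0,0,0,0,0.9],[0,18,0,0,0,0,0.9],[0,33,0,0,0,0,0.9],[0,49,0,0,0,0,0.9],[0,65,0,0,0,0,0.9],[0,81,0,0,0,0,0.9],[0,97,0,0,0,0,0.9],[0,110,0,0,0,0,0.9],[0,119,0,0,0,0,0.9],[0,124,0,0,0,0,0.9],[0,126,0,0,0,0,0.9],[0,126,0,0,0,0,0.9]]' 30
python3 - <<'E'
from h import *
p,d=snapshot('scene');cv2.imwrite('pics/s15.png',cv2.resize(p[100:250,280:480,::-1],None,fx=3.8,fy=3.8))
E
```

```text
[567.7 290.1  30. ] [580.6 365.3  53. ]
time: 36.98
tool_pos: [563.2, 252.6, 72.1]
tcp_rot: [-90.0, 0.0, -90.0]
ft_force: [-1.0, 0.2, -1.7]
finger_gap: 46.3
```

View pics/s15.png

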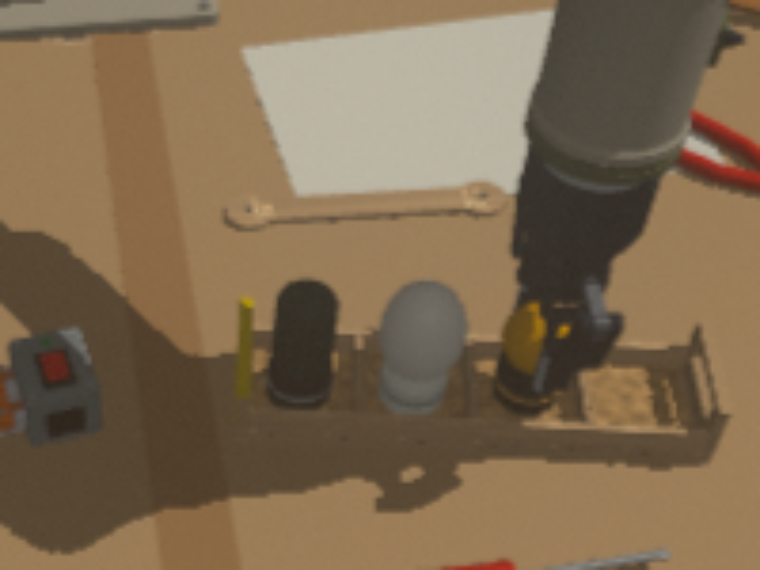

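Ball foot (526,395) is centred between the dividers at 468 and 580. Lowering.

```bash
python3 -m crank '[[0,2,0,0,0,0,0.9],[0,4,0,0,0,0,0.9],[0,6,0,0,0,0,0.9],[0,7,0,0,0,0,0.9],[0,8,0,0,0,0,0.9],[0,8.5,0,0,0,0,0.9],[0,9,0,0,0,0,0.9],[0,9,0,0,0,0,0.9]]' 30;python3 -m crank '[[0,0.5,0,0,0,0,0.9],[0,1,0,0,0,0,0.9],[0,1,0,0,0,0,0.9]]' 30
```

```text
time: 38.02
tool_pos: [563.0, 252.5, 62.8]
tcp_rot: [-90.0, 0.0, -90.0]
ft_force: [0.1, -0.0, -1.6]
finger_gap: 46.3
time: 38.4
tool_pos: [563.1, 252.6, 62.1]
tcp_rot: [-90.0, 0.0, -90.0]
ft_force: [-1.4, -0.2, 1.9]
finger_gap: 46.3
```

```bash
python3 -m crank '[[0,0,0,0,0,0,0.43],[0,0,0,0,0,0,0.38],[0,0,0,0,0,0,0.32],[0,0,0,0,0,0,0.2],[0,0,0,0,0,0,0],[0,-8,0,0,0,0,0],[0,-25,0,0,0,0,0],[0,-50,0,0,0,0,0],[0,-80,0,0,0,0,0],[0,-110,0,0,0,0,0],[0,-135,0,0,0,0,0],[0,-140,0,0,0,0,0]]' 30;python3 -m crank '[[10,-10,0,0,0,0,0],[35,-26,2,0,0,0,0],[65,-28,4,0,0,0,0],[95,-28,6,0,0,0,0],[125,-28,8,0,0,0,0],[155,-28,9,0,0,0,0],[185,-28,10,0,0,0,0],[215,-28,11,0,0,0,0],[245,-28,12,0,0,0,0],[275,-28,12,0,0,0,0],[305,-28,12,0,0,0,0],[335,-28,12,0,0,0,0]]' 30;python3 -m crank '[[30,0,0,0,0,0,0],[60,0,0,0,0,0,0],[90,0,0,0,0,0,0],[120,0,0,0,0,0,0],[150,0,0,0,0,0,0],[175,0,0,0,0,0,0],[195,0,0,0,0,0,0],[206,0,0,0,0,0,0],[210,0,0,0,0,0,0],[210,0,0,0,0,0,0]]' 30
python3 - <<'E'
from h import *
s=sense()
np.save('pics/w16pose.npy',np.array([s['tool_pos'],s['tcp_rot']]))
p,d=snapshot('wrist');cv2.imwrite('pics/w16.png',cv2.resize(p[80:340,180:460,::-1],None,fx=2.3,fy=2.3,interpolation=cv2.INTER_CUBIC))
p,d=snapshot('scene');cv2.imwrite('pics/s16.png',cv2.resize(p[120:270,280:480,::-1],None,fx=3.8,fy=3.8))
E
```

```text
time: 39.9
tool_pos: [564.6, 253.1, 205.8]
tcp_rot: [-89.7, 0.1, -90.0]
ft_force: [-0.4, -0.4, -1.3]
finger_gap: 85.5
time: 41.4
tool_pos: [574.0, -83.9, 228.8]
tcp_rot: [-90.1, 0.0, -90.0]
ft_force: [-0.6, -0.8, 0.4]
finger_gap: 85.2
time: 42.65
tool_pos: [575.1, -292.1, 229.8]
tcp_rot: [-90.0, 0.0, -90.0]
ft_force: [0.0, 0.4, 0.6]
finger_gap: 85.4
```

View pics/w16.png

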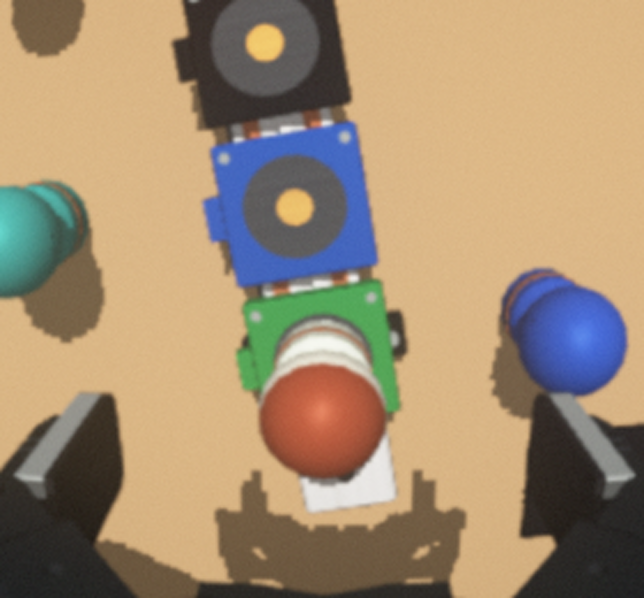

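View pics/s16.png

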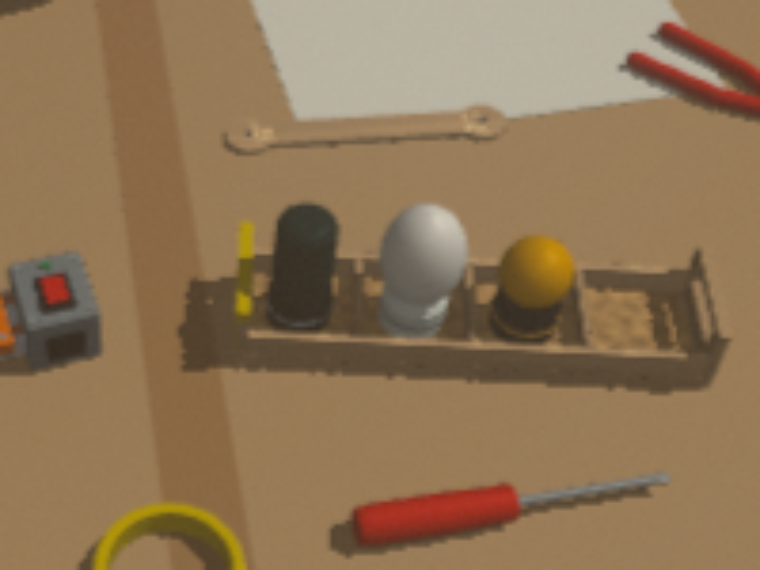

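Three are standing. The copper-topped crown is at crop (323,420) and the blue look-alike at (572,340) is well to the side.

```bash
python3 - <<'E'
from h import *
P=np.load('pics/w16pose.npy')
f=lambda x,y,z:onz('wrist',180+x/2.3,80+y/2.3,z,P).round(1)
print('blue',f(295,207,40),'crown',f(323,419,95),'bluecrown',f(572,340,55))
E
python3 -m crank '[[15,8,0,0,0,0,0],[35,22,0,0,0,0,0],[48,40,0,0,0,0,0],[54,58,0,0,0,0,0],[54,76,0,0,0,0,0],[54,90,0,0,0,0,0],[54,90,0,0,0,0,0]]' 30
```

```text
blue [ 562.5 -272.2   40. ] crown [ 574.9 -348.7   95. ] bluecrown [ 689.9 -330.3   55. ]
time: 43.62
tool_pos: [574.3, -345.3, 137.8]
tcp_rot: [-90.1, 0.1, -90.0]
ft_force: [0.3, 0.6, 0.2]
finger_gap: 85.4
```

```bash
python3 -m crank '[[1,10,0,0,0,0,0],[1,24,0,0,0,0,0],[1,36,0,0,0,0,0],[1,44,0,0,0,0,0],[1,47,0,0,0,0,0],[1,47,0,0,0,0,0]]' 30; python3 -m crank '[[0,0,0,0,0,0,0.18],[0,0,0,0,0,0,0.24],[0,0,0,0,0,0,0.29],[0,0,0,0,0,0,0.34],[0,0,0,0,0,0,0.39],[0,0,0,0,0,0,0.45],[0,0,0,0,0,0,0.55],[0,0,0,0,0,0,0.8],[0,0,0,0,0,0,0.9],[0,0,0,0,0,0,0.9]]' 30; python3 -m crank '[[0,-2,0,0,0,0,0.9],[0,-5,0,0,0,0,0.9],[0,-8,0,0,0,0,0.9],[0,-8,0,0,0,0,0.9],[0,-8,0,0,0,0,0.9]]' 30
python3 - <<'E'
from h import *
p,d=snapshot('wrist');cv2.imwrite('pics/w17.png',p[...,::-1])
p,d=snapshot('scene');cv2.imwrite('pics/s17.png',cv2.resize(p[110:310,130:380,::-1],None,fx=3,fy=3))
E
```

```text
time: 44.38
tool_pos: [575.0, -347.4, 92.7]
tcp_rot: [-90.0, 0.0, -90.0]
ft_force: [-0.3, -0.6, -0.2]
finger_gap: 85.3
time: 45.62
tool_pos: [575.1, -347.7, 93.1]
tcp_rot: [-90.0, -0.0, -90.0]
ft_force: [-2.9, -0.5, 5.6]
finger_gap: 50.1
time: 46.25
tool_pos: [575.0, -347.4, 100.7]
tcp_rot: [-90.0, 0.0, -90.0]
ft_force: [0.5, 0.7, -1.5]
finger_gap: 50.1
```

View pics/w17.png

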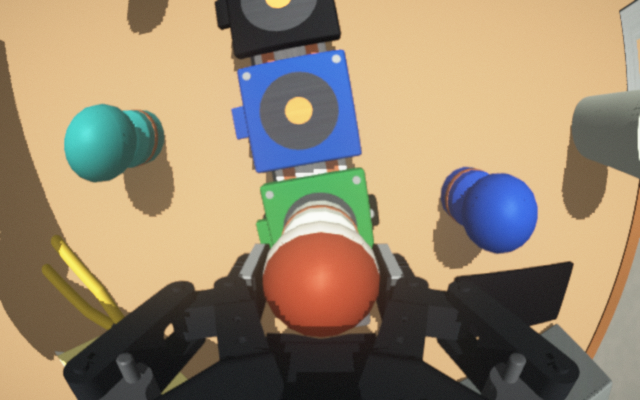

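View pics/s17.png

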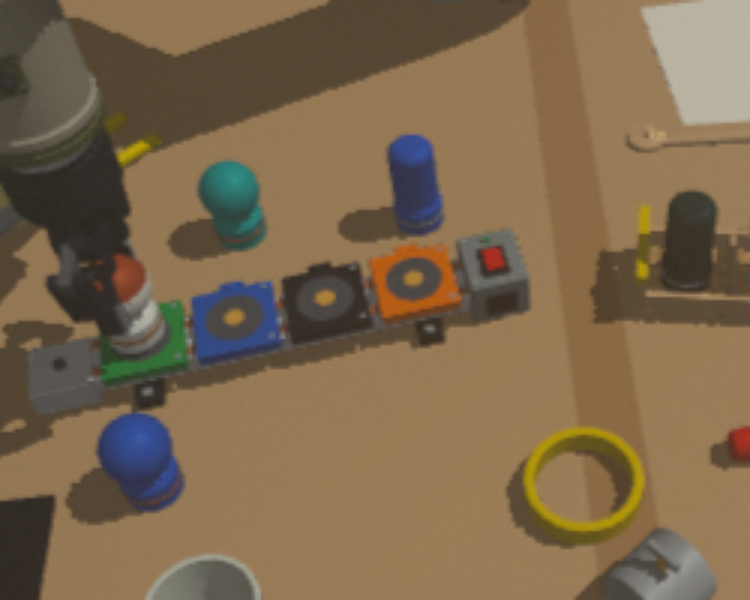

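Crown held, fully on target. Lift and transit to place 4.

```bash
python3 -m crank '[[0,-6,0,0,0,0,0.9],[0,-18,0,0,0,0,0.9],[0,-36,0,0,0,0,0.9],[0,-54,0,0,0,0,0.9],[0,-72,0,0,0,0,0.9],[0,-88,0,0,0,0,0.9],[0,-97,0,0,0,0,0.9],[0,-100,0,0,0,0,0.9]]' 30;python3 -m crank '[[-5,0,0,0,0,0,0.9],[-15,0,0,0,0,0,0.9],[-30,0,0,0,0,0,0.9],[-49,0,0,0,0,0,0.9],[-69,0,0,0,0,0,0.9],[-91,0,0,0,0,0,0.9],[-113,0,0,0,0,0,0.9],[-135,0,0,0,0,0,0.9],[-157,0,0,0,0,0,0.9],[-179,0,0,0,0,0,0.9],[-201,0,0,0,0,0,0.9],[-223,0,0,0,0,0,0.9]]' 30; python3 -m crank '[[-21,0,0,0,0,0,0.9],[-42,0,0,0,0,0,0.9],[-63,0,0,0,0,0,0.9],[-84,0,0,0,0,0,0.9],[-105,0,0,0,0,0,0.9],[-126,0,0,0,0,0,0.9],[-147,0,0,0,0,0,0.9],[-168,0,0,0,0,0,0.9],[-189,0,0,0,0,0,0.9],[-210,0,0,0,0,0,0.9],[-231,0,0,0,0,0,0.9],[-252,0,0,0,0,0,0.9]]' 30;python3 -m crank '[[-21,0,0,0,0,0,0.9],[-42,0,0,0,0,0,0.9],[-63,0,0,0,0,0,0.9],[-84,0,0,0,0,0,0.9],[-105,0,0,0,0,0,0.9],[-126,0,0,0,0,0,0.9],[-147,0,0,0,0,0,0.9],[-166,0,0,0,0,0,0.9],[-181,0,0,0,0,0,0.9],[-192,0,0.5,0,0,0,0.9],[-197.5,0,0.5,0,0,0,0.9],[-197.5,0,0.5,0,0,0,0.9]]' 30;python3 - <<'E'
from h import *
s=sense()
np.save('pics/w18pose.npy',np.array([s['tool_pos'],s['tcp_rot']]))
p,d=snapshot('wrist');cv2.imwrite('pics/w18.png',p[...,::-1])
E
```

```text
time: 47.35
tool_pos: [575.2, -347.6, 201.5]
tcp_rot: [-90.0, -0.0, -90.0]
ft_force: [0.0, 0.4, -2.2]
finger_gap: 50.2
time: 48.85
tool_pos: [575.0, -123.0, 200.8]
tcp_rot: [-90.0, 0.0, -90.0]
ft_force: [-0.4, -0.3, -2.0]
finger_gap: 49.9
time: 50.35
tool_pos: [575.0, 128.9, 200.8]
tcp_rot: [-90.0, -0.0, -90.0]
ft_force: [-0.2, 0.0, -0.9]
finger_gap: 50.1
time: 51.85
tool_pos: [575.5, 325.1, 200.8]
tcp_rot: [-90.0, -0.0, -90.0]
ft_force: [0.2, -0.7, -1.7]
finger_gap: 50.1
```

View pics/w18.png

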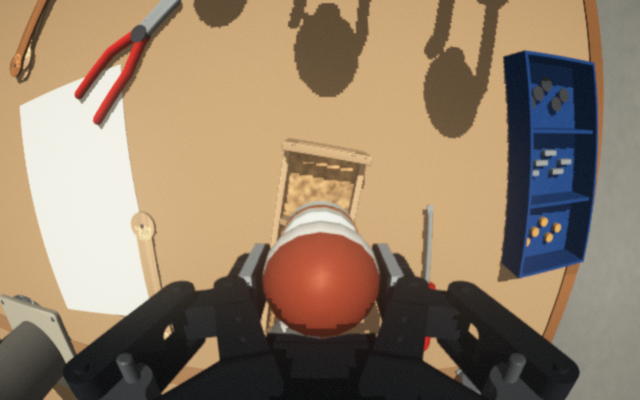

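```bash
python3 - <<'E'
from h import *
P=np.load('pics/w18pose.npy')
b=onz('wrist',327,152,53,P);print(b.round(1), (b[:2]-42*np.array([.173,.985])).round(1))
E
python3 -m crank '[[0,6,0,0,0,0,0.9],[0,18,0,0,0,0,0.9],[0,33,0,0,0,0,0.9],[0,49,0,0,0,0,0.9],[0,65,0,0,0,0,0.9],[0,81,0,0,0,0,0.9],[0,97,0,0,0,0,0.9],[0,110,0,0,0,0,0.9],[0,119,0,0,0,0,0.9],[0,124,0,0,0,0,0.9],[0,126,0,0,0,0,0.9],[0,126,0,0,0,0,0.9]]' 30
python3 - <<'E'
from h import *
p,d=snapshot('scene');cv2.imwrite('pics/s19.png',cv2.resize(p[100:250,280:480,::-1],None,fx=3.8,fy=3.8))
E
```

```text
[581.1 367.4  53. ] [573.8 326. ]
time: 53.4
tool_pos: [575.7, 325.1, 75.2]
tcp_rot: [-90.0, 0.0, -90.0]
ft_force: [-0.4, 0.8, -1.7]
finger_gap: 50.2
```

View pics/s19.png

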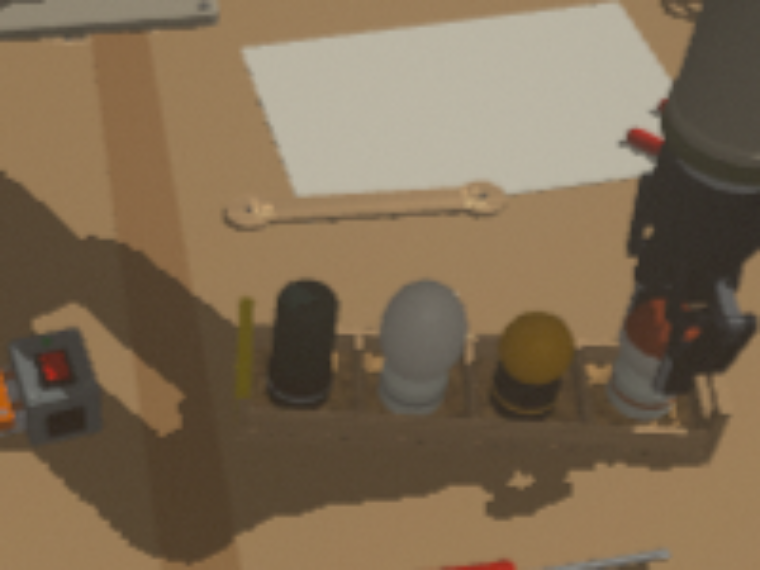

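Crown foot (640,400) is well inside place 4. Lowering.

```bash
python3 -m crank '[[0,2,0,0,0,0,0.9],[0,4,0,0,0,0,0.9],[0,6,0,0,0,0,0.9],[0,7,0,0,0,0,0.9],[0,8,0,0,0,0,0.9],[0,8.5,0,0,0,0,0.9],[0,9,0,0,0,0,0.9],[0,9,0,0,0,0,0.9]]' 30;python3 -m crank '[[0,0.5,0,0,0,0,0.9],[0,1,0,0,0,0,0.9],[0,1,0,0,0,0,0.9]]' 30
```

```text
time: 54.45
tool_pos: [575.5, 325.0, 65.8]
tcp_rot: [-90.0, -0.0, -90.0]
ft_force: [-0.3, -0.7, -1.0]
finger_gap: 49.9
time: 54.82
tool_pos: [575.6, 325.1, 65.1]
tcp_rot: [-90.0, 0.0, -90.0]
ft_force: [-1.8, -0.6, 2.2]
finger_gap: 49.9
```

```bash
python3 -m crank '[[0,0,0,0,0,0,0.4],[0,0,0,0,0,0,0.35],[0,0,0,0,0,0,0.29],[0,0,0,0,0,0,0.2],[0,0,0,0,0,0,0],[0,-8,0,0,0,0,0],[0,-25,0,0,0,0,0],[0,-50,0,0,0,0,0],[0,-80,0,0,0,0,0],[0,-110,0,0,0,0,0],[0,-135,0,0,0,0,0],[0,-140,0,0,0,0,0]]' 30;python3 -m crank '[[10,-20,0,0,0,0,0],[35,-45,-5,0,0,0,0],[65,-70,-10,0,0,0,0],[95,-90,-15,0,0,0,0],[125,-95,-20,0,0,0,0],[155,-95,-25,0,0,0,0],[185,-95,-30,0,0,0,0],[215,-95,-30,0,0,0,0],[240,-95,-30,0,0,0,0],[258,-95,-30,0,0,0,0],[265,-95,-30,0,0,0,0],[265,-95,-30,0,0,0,0]]' 30
python3 - <<'E'
from h import *
s=sense()
np.save('pics/w20pose.npy',np.array([s['tool_pos'],s['tcp_rot']]))
p,d=snapshot('wrist');cv2.imwrite('pics/w20.png',cv2.resize(p[0:300,200:440,::-1],None,fx=2,fy=2,interpolation=cv2.INTER_CUBIC))
p,d=snapshot('scene');cv2.imwrite('pics/s20.png',cv2.resize(p[120:270,280:480,::-1],None,fx=3.8,fy=3.8))
p,d=snapshot('side');cv2.imwrite('pics/d20.png',cv2.resize(p[60:220,220:420,::-1],None,fx=3.7,fy=3.7))
E
```

```text
time: 56.32
tool_pos: [577.0, 325.8, 209.0]
tcp_rot: [-89.7, 0.1, -90.0]
ft_force: [-0.2, -0.3, -0.2]
finger_gap: 85.4
time: 57.82
tool_pos: [545.5, 59.9, 299.8]
tcp_rot: [-90.0, 0.0, -90.0]
ft_force: [-0.0, 0.1, -0.1]
finger_gap: 85.8
```

View pics/w20.png

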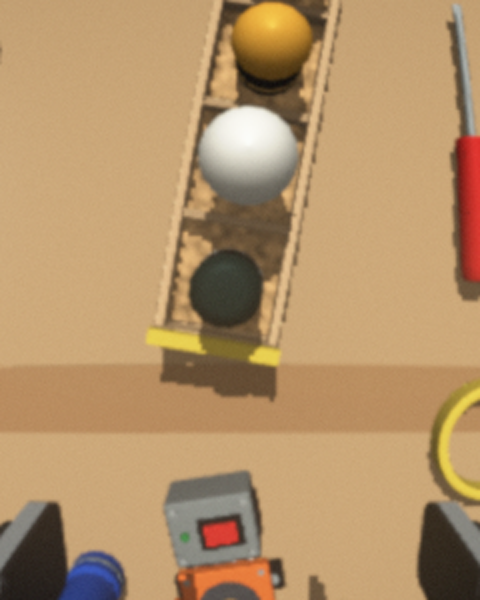

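View pics/s20.png

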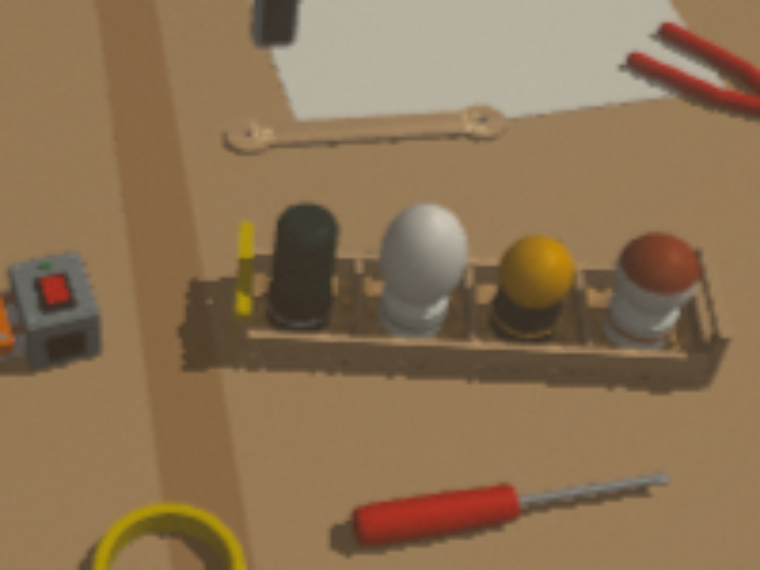

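View pics/d20.png

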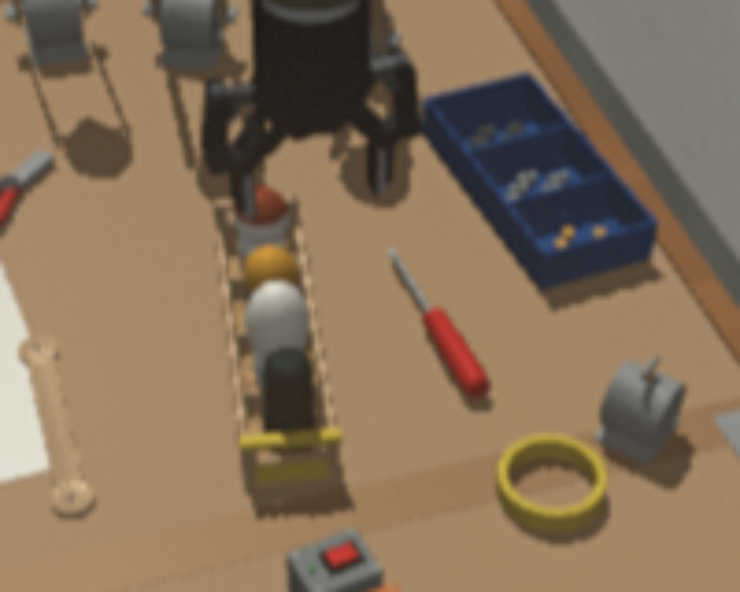

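Run:
```python
from h import *
P=np.load('pics/w20pose.npy')
S=lambda x,y,z:onz('scene',280+x/3.8,120+y/3.8,z);W=lambda x,y,z:onz('wrist',200+x/2,y/2,z,P)
u=np.array([.176,.984]);v=np.array([.984,-.176])
for cn,c in(('S',np.array([559,215.7])),('W',np.array([555.5,216]))):
  for n,s,w,z in[('tube',(307,222),(226,288),104),('egg',(424,247),(248,156),74),('ball',(537,271),(272,42),64),('crown',(656,275),None,67)]:
    q=(S(*s,z) if cn=='S' else W(*w,z) if w else None)
    if q is not None: d=q[:2]-c;print(cn,n,'along',(d@u).round(1),'across',(d@v).round(1))
```

```text
S tube along -113.8 across 2.7
S egg along -36.2 across -8.7
S ball along 37.2 across -1.6
S crown along 111.7 across -0.2
W tube along -111.3 across 1.8
W egg along -37.8 across 0.4
W ball along 35.2 across 1.7
```

All positions are within tolerance and the arm is clear, so I'm handing in.

```bash
python3 -c "
from bench import *
print(sense()['time']);print(hand_in())"
```

```text
57.975
the job is handed in; nothing more can be done
None
```

All four lamp heads are standing in the packing carrier in test-sheet order. From the yellow-taped end they are the dark tube, white egg, amber ball and copper-topped crown. I handed the job in at 58 s of the 112 s allowed. The look-alikes were left alone.

**Last checks:** The scene and side pictures show all four heads upright and released, one to a place, with the arm raised well clear. Each head touched the cork with about 2–6 N before I let go.
- **Wrist camera:** the tube, egg and ball were all within 2 mm of their place centres. The crown was not in that view.
- **Scene camera:** the tube, ball and crown were within 3 mm.
- **Disagreement:** the scene camera put the egg about 9 mm off across the carrier, while the wrist camera put it 0.4 mm off. I think the scene figure is wrong because of the height I assumed for the egg's outline. Both figures are inside the 15 mm limit, so I did not re-measure it.

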